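# Sort the checked roasting probes onto the service rail or the single stand

## Task

The three roasting probes in the steel check tub have been checked and tagged: pull each straight up out of the tub and hang it upright by its tag, stem pushed right to the inner end of a slot - the two with round tags (they read true) in two slots of the long three-slot rail, the one with the triangular tag (it reads off) on the small single stand. Once both round-tagged probes are on the rail, swing its gate fully shut across the slots. Do not drop a probe or lay it down, and leave the other things on the worktop where they are.

Things in the scene. Friction and masses are not known exactly. Their poses are not given: they have to be found in the camera images.
- probe_round_1: roasting probe, 45 g, upright in a tub hole: round white handle (22 mm diameter, 3 to 63 mm above the origin, lowest 9 mm narrower; grip about 36 mm up, any direction), steel stem 5 mm thick, point 115 mm below the origin, between them a ROUND black tag, 46 mm in diameter, 3 mm thick. Origin: stem axis, tag's underside (on the cover); z up. Which hole, and its turn, vary.
- probe_round_2: roasting probe, 45 g, upright in a tub hole: round white handle (22 mm diameter, 3 to 63 mm above the origin, lowest 9 mm narrower; grip about 36 mm up, any direction), steel stem 5 mm thick, point 115 mm below the origin, between them a ROUND black tag, 46 mm in diameter, 3 mm thick. Origin: stem axis, tag's underside (on the cover); z up. Which hole, and its turn, vary.
- probe_triangle: roasting probe, 45 g, upright in a tub hole: round white handle (22 mm diameter, 3 to 63 mm above the origin, lowest 9 mm narrower; grip about 36 mm up, any direction), steel stem 5 mm thick, point 115 mm below the origin, between them a TRIANGULAR black tag (points 34, sides 19 mm out), 3 mm thick. Origin: stem axis, tag's underside (on the cover); z up. Which hole, and its turn, vary.
- check_tub: fixed steel tub 82 x 222 mm, cover top 122 mm high; origin at the centre of its underside, long side along its y. Three 14 mm holes in the cover at y = -65, 0, +65 mm, a probe in each, its tag on the cover. A 0.35 m tall dispenser stands 0.1 m or more behind it (world x over 0.66, y 0.12 to 0.39 m): keep the arm clear of it. A probe comes out straight up, clear after 116 mm.
- rail: fixed: wooden base 78 x 212 x 10 mm (x -56 to +22), origin on its underside, x from open front to back. On two posts a steel plate, top face 130 mm up, 5 mm thick, x -42 to +22, y -94 to +94 mm. Slots 11 mm wide, round-mouthed, at y = -52, 0, +52 mm from the front edge to x = 0. A probe hangs with its tag on the plate; the stem goes in from the front, tag just above the plate, or from above.
- rail_slot_1 (a point): inner end of the rail's slot at y = -52 mm (next to the gate's hinge), on the plate's top face: a hung probe's origin belongs here (up to 15 mm nearer the front is still home)
- rail_slot_2 (a point): the same for the rail's middle slot
- rail_slot_3 (a point): the same for the rail's slot at y = +52 mm
- single_stand: fixed single stand: wooden base 90 x 86 x 10 mm (x -62 to +28), origin on its underside, x from open front to back; one post at the back carries a steel plate, top face 130 mm up, 5 mm thick, x -42 to +22 mm, 66 mm wide. One slot 11 mm wide at y = 0, from the front edge to x = 0. No gate.
- single_slot (a point): inner end of the single stand's slot on the plate's top face: a hung probe's origin belongs here (up to 15 mm nearer the front is still home)
- gate (a joint): rail's swing gate (rad): a steel bar 7 mm thick, level, its top 131 mm up, turning about an upright hinge at rail x = -50, y = -92 mm. 0 = shut: across the slots' mouths, along the rail's +y, on its stop; grows as it opens toward the robot (counter-clockwise from above), at most 1.9. Starts open at 1.25 to 1.55, stays where it is left, moves with under 1 N at the knob.
- gate_knob (a point): grip point of the upright round black knob at the gate's free end, 182 mm from the hinge axis, 161 mm above the worktop; 14 mm in diameter from 16 mm below this point to 10 mm above it. Pinch it from above in any direction; it turns between the fingers as the gate swings. Its top is 171 mm up: carry the probes with their points above that.
- gate_hinge (a point): point on the gate's upright hinge axis, at the bar's height
- notebook: bystander: blue notebook, 148 x 109 x 14 mm, lying on the worktop; origin at the centre of its underside
- timer: bystander: kitchen timer with a red top, 72 mm in diameter, 59 mm high; origin at the centre of its underside
- pen: bystander: blue ball pen, 142 mm long, 10 mm thick, lying on the notebook; origin at its underside's centre
- opener: bystander: black folding pocket opener, 70 x 21 x 10 mm; origin at its underside's centre
Things that resemble listed ones, but are neither listed nor needed, are in the scene too. What is shaped like the probe_round_1 but orange or red is not meant.

How it is judged:
By the outcome, as a careful person would: the job done as asked, in the order asked, and still so for the second after the job is handed in, with the robot touching nothing.
It also fails if it takes over 72 s, if anything falls off the work surface, if the arm or the gripper's body presses on something with over 40 N, if the wrist force passes 120 N, or if a joint passes its speed limit or range.

## Robot

A 6-joint arm with a two-finger parallel gripper is mounted at the origin on a cart in front of the work surface, level with it; the furniture and walls round the work are solid. World frame = base frame: x ahead of the robot, y to its left, z up, the work surface at z = 0. Lengths are in mm, angles in rad, forces in N, time in s.
With the tool pointing down it reaches from about 325 to 850 mm from the base axis. Payload 15.5 kg.
Tool frame: the origin (TCP) lies on the centre line of the jaws, within the pads' length; the fingertips stand 19 mm ahead of it and the grasp point (between the pads) is the TCP; z points along the fingers, y is the line along which they close (so a half turn about z gives the same grasp; the last joint's range is limited). The gripper opens to 91 mm and grips with 3 to 60 N. Pads are 32 mm wide; open, the fingers measure 118 mm over their backs; the gripper's body (76 mm by 178 mm) begins 60 mm behind the grasp point.
Start: joints at [1.194, 0.494, 1.345, -0, 1.302, -0.096], TCP at [173.798, 600.35, 232.915] pointing down, gripper open.
Joint ranges: [-2.91, 2.91], [-0.82, 2.16], [0.22, 2.67], [-1.22, 4.37], [0.12, 2.79], [-3.08, 3.08]. Speed limits (rad/s): [1.89, 1.89, 2.57, 3.01, 3.01, 3.01].

## Interface

Orientations are given as a unit quaternion [x, y, z, w].
In Python, from rig import r gives the robot as it stands.
- The arm moves only by the tool step_arm, never from a script. Its argument "plan" is a list of rows, each an object of numbers: "tx", "ty", "tz": the shift along the tool's x, y, z in m; "wx", "wy", "wz": the turn, a rotation vector about the tool's x, y, z in degrees. In form: [{"tx": .., "ty": .., "tz": .., "wx": .., "wy": .., "wz": ..}, ...]. A call has 1 to 10 rows; each row shifts and turns the commanded pose from where the row before left it, along the tool's axes as they then stand; what a row does not reach is not made up. A row lasts 1/10 s, in which the tool goes at most 50 mm and 8.59 degrees, less where a joint would pass 70% of its speed; a pose out of reach is approached as far as the arm can. A call with a gripper value outside its range is refused whole. "grip" is the opening, from -1 (shut) to 1 (fully open), set as the call begins (left out, the last holds). The fingers move at their own pace and stop on an object; the grip force is fixed at half the most. Time passes only in rows, so rows that do not move let the fingers close. It gives the time, the measured TCP pose, the force, the opening and the grip force at its end, in the units of the state.
- r.observe(): the state, without advancing time (a new reading comes with each control period).
- r.capture(name): name is "scene" or "top" or "wrist"; returns the picture (400x640x3 uint8, blue, green, red); there is no depth.
- r.get_calibration(name): a dict with "K" (3x3 intrinsics, pixels), "R" (3x3) and "t" (3): a world point X has camera coordinates R X + t. Camera axes: x right, y down, z forward; pixel columns grow to the right and rows downward; lengths in mm; the calibration is good to about 2 mm. The wrist camera is an equidistant fisheye: a pixel r from the principal point sees the ray r / f radians off the axis. A picture is of the moment at which its call begins: read the wrist's pose just before it. get_calibration takes no time and is no camera call; for the wrist camera it gives the pose at the moment of the call.
- r.job_done(): hands the job in; it is judged then, once.
The state is a dict: "time": time; "joint_pos": joint angles; "dq": joint speeds; "joint_torque": joint torques, N m; "ee_pos": TCP position; "tool_rot": TCP orientation; "wrist_force": force on the tool from outside, world axes, zero at the start; "moment": the same for the moment, N m; "finger_gap": opening from 0.0 (shut) to 1.0 (fully open); "grasp_force": force on a finger pad.
Only numpy, scipy, OpenCV 4.12 (cv2) and the standard library are available. Lean on these libraries where they do the work, as an engineer would, in place of code of your own. Each camera call takes 0.05 s, during which the arm holds its last target. There are 200 camera calls.

## Working session

There is one attempt and no reset: what is moved stays moved. The work goes in short steps, Python scripts to look and compute and a tool call to move; the robot and the scene stay as the last step left them, time stands still between calls to the robot, and variables do not carry over. Pictures are saved under pics/ and viewed, at most 10 in all, crops included, and the job is handed in when it is done.

Besides the shell and the picture viewer there is one more tool, called after "Call:" by a JSON object that holds its "fn" and its "kwargs", one argument or row to a line. step_arm: Moves the arm, as the interface text tells. Its arguments: {"type":"object","properties":{"plan":{"type":"array","items":{"type":"object","properties":{"tx":{"type":"number"},"ty":{"type":"number"},"tz":{"type":"number"},"wx":{"type":"number"},"wy":{"type":"number"},"wz":{"type":"number"}}}},"grip":{"type":"number"}},"required":["plan"]}

```bash
ls; mkdir -p pics; python3 - <<'E'
from rig import r
import cv2,numpy as np
s=r.observe();print(s)
for n in ("scene","top","wrist"):
    c=r.get_calibration(n);print(n,np.array(c["K"]).round(1).tolist(),np.array(c["R"]).round(4).tolist(),np.array(c["t"]).round(1).tolist())
    cv2.imwrite(f"pics/{n}0.png",r.capture(n))
E
```

```text
pics
{'time': 0.0, 'joint_pos': array([ 1.19349445e+00,  4.94194692e-01,  1.34611851e+00, -9.74696032e-07,
        1.30247752e+00, -9.54703370e-02]), 'dq': array([ 0.00010724,  0.0015617 ,  0.00018288, -0.00238693,  0.00018665,
        0.00144127]), 'joint_torque': array([-3.41632971e-03, -8.78804898e+01, -3.81870246e+01,  7.05611450e-02,
        5.28744841e-02, -8.82504173e-05]), 'ee_pos': array([173.67429182, 600.02715074, 232.33536139]), 'tool_rot': array([ 1.40449711e-01,  9.90087632e-01, -5.82485746e-04, -1.39831576e-04]), 'wrist_force': array([ 0.57550949, -0.50621032, -0.66741855]), 'moment': array([-0.00574932, -0.01764909,  0.00678834]), 'grasp_force': 0.0, 'finger_gap': 1.001080633025114}
scene [[440.8, 0.0, 312.7], [0.0, 440.8, 201.9], [0.0, 0.0, 1.0]] [[0.6402, -0.7682, -0.0014], [-0.4492, -0.3728, -0.812], [0.6232, 0.5205, -0.5837]] [-354.8, 326.3, 969.9]
top [[404.6, 0.0, 315.8], [0.0, 404.6, 201.6], [0.0, 0.0, 1.0]] [[0.0058, -1.0, 0.004], [-0.9983, -0.006, -0.0585], [0.0586, -0.0036, -0.9983]] [9.7, 565.9, 1321.7]
wrist [[309.7, 0.0, 313.8], [0.0, 309.7, 202.8], [0.0, 0.0, 1.0]] [[0.278, 0.9606, -0.0009], [0.9308, -0.2691, 0.2472], [0.2372, -0.0695, -0.969]] [-625.5, -28.5, 392.4]
```

View pics/scene0.png

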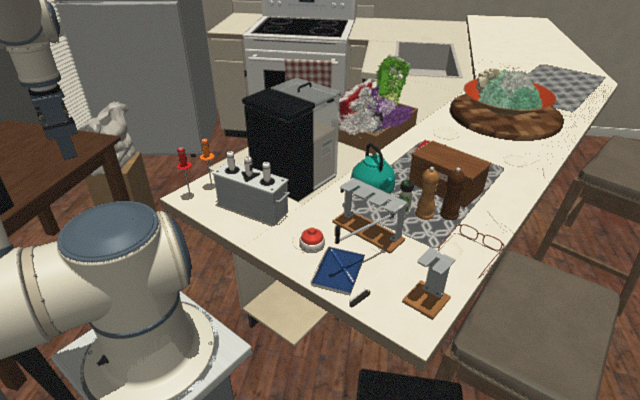

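View pics/top0.png

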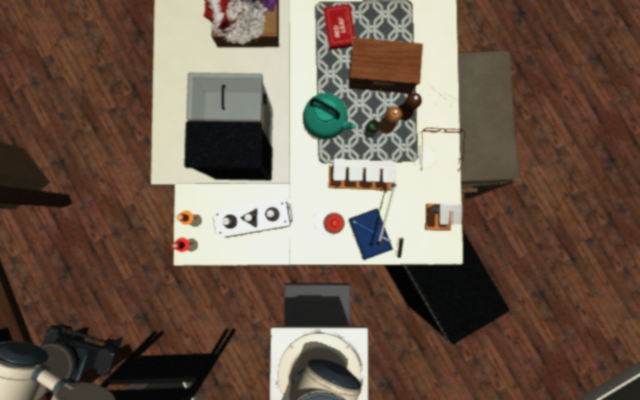

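The scene view shows the tub (250,190), the rail (370,215) and the single stand (430,280). The top view shows tags at (230,222), (250,217) and (272,213), the gate running from about (390,190) to (378,240), and the stand at (442,215). Next I'll zoom in on the top view.

```bash
python3 - <<'E'
import cv2,numpy as np
t=cv2.imread("pics/top0.png")
a=cv2.resize(t[190:250,205:305],None,fx=8,fy=8,interpolation=cv2.INTER_CUBIC)
cv2.imwrite("pics/a.png",cv2.resize(t[155:255,320:470],None,fx=5.3,fy=5.3,interpolation=cv2.INTER_CUBIC))
cv2.imwrite("pics/b.png",a)
E
```

```text
(no output)
```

View pics/a.png

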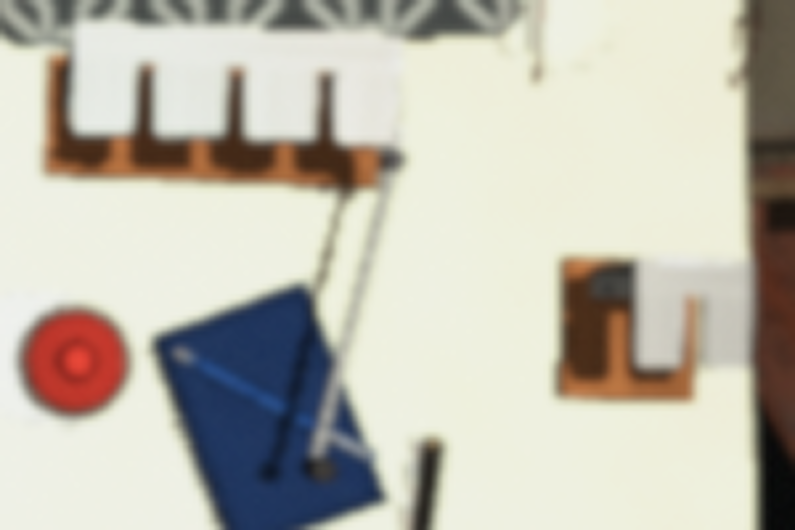

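View pics/b.png

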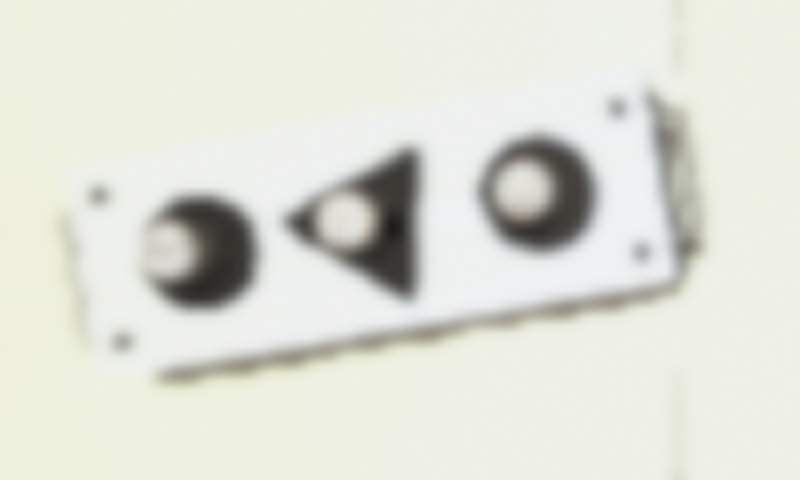

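The rail (slots opening toward the robot) and its gate (knob at crop (320,468)) are clear, and the stand's slot is at crop (690,330). The tub holds round, triangle, round from left to right. Now I'll measure from the top view.

```bash
cat > h.py <<'E'
import cv2,numpy as np
from rig import r
def ray(c,uv,z,fish=False):
    K,R,t=(np.array(c[k],float) for k in "KRt")
    d=np.array([(uv[0]-K[0,2])/K[0,0],(uv[1]-K[1,2])/K[1,1],1.])
    if fish:
        a=np.hypot(d[0],d[1]); d=np.array([*(d[:2]/a*np.sin(a)),np.cos(a)])
    C=-R.T@t; w=R.T@d
    return (C+w*(z-C[2])/w[2]).round(1)
def pix(c,X):  # fisheye projection
    K,R,t=(np.array(c[k],float) for k in "KRt")
    p=R@np.array(X,float)+t; a=np.arctan2(np.hypot(p[0],p[1]),p[2]); q=p[:2]/np.hypot(p[0],p[1])*a
    return np.array([K[0,0]*q[0]+K[0,2],K[1,1]*q[1]+K[1,2]]).round(1)
E
python3 - <<'E'
from h import *
t=cv2.imread("pics/top0.png");c=r.get_calibration("top")
g=cv2.resize(cv2.cvtColor(t,cv2.COLOR_BGR2GRAY),None,fx=8,fy=8,interpolation=cv2.INTER_CUBIC)
f=lambda p:((p[0]+.5)/8-.5,(p[1]+.5)/8-.5)
x0,y0=205*8,190*8
m=(g[y0:y0+480,x0:x0+800]<140).astype(np.uint8)
cs,_=cv2.findContours(m,cv2.RETR_EXTERNAL,cv2.CHAIN_APPROX_NONE)
for k in cs:
    if 3000<cv2.contourArea(k)<30000:
        (cx,cy),rad=cv2.minEnclosingCircle(k)
        print("tag",cx,cy,rad,ray(c,f((cx+x0,cy+y0)),124))
for p in ((172,250),(347,220),(525,188)): print("handle top",ray(c,f((p[0]+x0,p[1]+y0)),185))
def slot(u0,u1,rows):
    for v in rows:
        d=g[v,u0:u1].astype(float);w=np.clip(d.max()-d-25,0,None)
        cx=(w*np.arange(u0,u1)).sum()/w.sum();print("slot",cx/8,v/8,w.max(),ray(c,f((cx,v)),130))
S=8/5.3
for a in (147,237,327): slot(int(320*8+(a-35)*S),int(320*8+(a+35)*S),[int(155*8+b*S) for b in (95,120)])
slot(int(320*8+655*S),int(320*8+725*S),[int(155*8+b*S) for b in (320,350)])
F=lambda a,b:(320+(a+.5)/5.3-.5,155+(b+.5)/5.3-.5)
for n,p,z in (("in1",(327,73),130),("in2",(237,68),130),("in3",(147,65),130),("single in",(692,297),130),("knob top",(320,466),171),("hinge",(392,158),133),("plate corners",(68,135),130),("",(398,150),130),("stand corner L",(633,370),130)): print(n,ray(c,F(*p),z))
E
```

```text
tag 201.59458923339844 252.70089721679688 56.58208465576172 [498.6 273.8 124. ]
tag 400.9019470214844 223.30145263671875 71.8796615600586 [510.2 198.5 124. ]
tag 538.9159545898438 194.71499633789062 56.31783676147461 [521.4 146.3 124. ]
handle top [499.  271.8 185. ]
handle top [510.2 209.  185. ]
handle top [522.1 145.  185. ]
slot 347.29471446904074 172.875 139.0 [648.6 -80.5 130. ]
slot 347.16634339080457 177.625 147.0 [634.1 -80.1 130. ]
slot 364.3585305545744 172.875 131.0 [ 648.9 -132.4  130. ]
slot 364.2478461305925 177.625 144.0 [ 634.4 -132.1  130. ]
slot 381.4526623950508 172.875 114.0 [ 649.3 -184.4  130. ]
slot 381.24805399138785 177.625 135.0 [ 634.7 -183.8  130. ]
slot 450.8048780487805 215.375 31.0 [ 521.2 -393.9  130. ]
slot 450.23101976639714 221.0 49.0 [ 504.2 -391.9  130. ]
in1 [ 661.7 -185.3  130. ]
in2 [ 664.3 -133.6  130. ]
in3 [665.7 -81.9 130. ]
single in [ 534.3 -393.5  130. ]
knob top [ 438.6 -173.9  171. ]
hinge [ 612.6 -221.8  133. ]
plate corners [625.  -36.7 130. ]
 [ 617.6 -225.9  130. ]
stand corner L [ 492.4 -359.2  130. ]
```

Call:
{"fn": "step_arm", "kwargs": {
  "plan": [
    {"tz": -0.03,"wz": -8},
    {"tz": -0.03,"wz": -8.15},
    {"tx": -0.034,"ty": -0.034},
    {"tx": -0.034,"ty": -0.034},
    {"tx": -0.034,"ty": -0.034},
    {"tx": -0.034,"ty": -0.034},
    {"tx": -0.034,"ty": -0.034},
    {"tx": -0.034,"ty": -0.034},
    {"tx": -0.034,"ty": -0.034},
    {"tx": -0.034,"ty": -0.034}
  ],
  "grip": 0
}}

```text
$.plan[0]: bad value
```

Call:
{"fn": "step_arm", "kwargs": {
  "plan": [
    {"tx": 0,"ty": 0,"tz": -0.03,"wx": 0,"wy": 0,"wz": -8},
    {"tx": 0,"ty": 0,"tz": -0.03,"wx": 0,"wy": 0,"wz": -8.15},
    {"tx": -0.034,"ty": -0.034,"tz": 0,"wx": 0,"wy": 0,"wz": 0},
    {"tx": -0.034,"ty": -0.034,"tz": 0,"wx": 0,"wy": 0,"wz": 0},
    {"tx": -0.034,"ty": -0.034,"tz": 0,"wx": 0,"wy": 0,"wz": 0},
    {"tx": -0.034,"ty": -0.034,"tz": 0,"wx": 0,"wy": 0,"wz": 0},
    {"tx": -0.034,"ty": -0.034,"tz": 0,"wx": 0,"wy": 0,"wz": 0},
    {"tx": -0.034,"ty": -0.034,"tz": 0,"wx": 0,"wy": 0,"wz": 0},
    {"tx": -0.034,"ty": -0.034,"tz": 0,"wx": 0,"wy": 0,"wz": 0},
    {"tx": -0.034,"ty": -0.034,"tz": 0,"wx": 0,"wy": 0,"wz": 0}
  ],
  "grip": 0
}}

```text
time: 1.15
ee_pos: [446.9, 326.7, 292.9]
tool_rot: [-0.0, 1.0, 0.0, -0.0]
wrist_force: [1.2, 1.7, 0.0]
finger_gap: 0.502
grasp_force: 0.0
```

Call:
{"fn": "step_arm", "kwargs": {
  "plan": [
    {"tx": -0.026,"ty": -0.027,"tz": 0,"wx": 0,"wy": 0,"wz": 0},
    {"tx": -0.026,"ty": -0.027,"tz": 0.03,"wx": 0,"wy": 0,"wz": 0},
    {"tx": 0,"ty": 0,"tz": 0,"wx": 0,"wy": 0,"wz": 0}
  ]
}}

```text
time: 1.45
ee_pos: [499.2, 270.8, 259.7]
tool_rot: [0.002, 1.0, -0.001, -0.002]
wrist_force: [-1.1, 1.1, -0.2]
finger_gap: 0.499
grasp_force: 0.0
```

```bash
python3 - <<'E'
from h import *
s=r.observe();print(s["ee_pos"],s["wrist_force"]);c=r.get_calibration("wrist")
cv2.imwrite("pics/w1.png",r.capture("wrist"))
for n,X in (("R1",(498.8,272.8,185)),("tri",(510.3,209.2,185)),("R2",(521.8,145.6,185)),("tagR2",(521.8,145.6,124))): print(n,pix(c,X))
E
```

```text
[499.15807622 270.77271359 259.73049488] [-1.14558973  1.07659428 -0.16538136]
R1 [315.4 216.1]
tri [235.9 229.7]
R2 [167.5 241. ]
tagR2 [192.5 220.2]
```

View pics/w1.png

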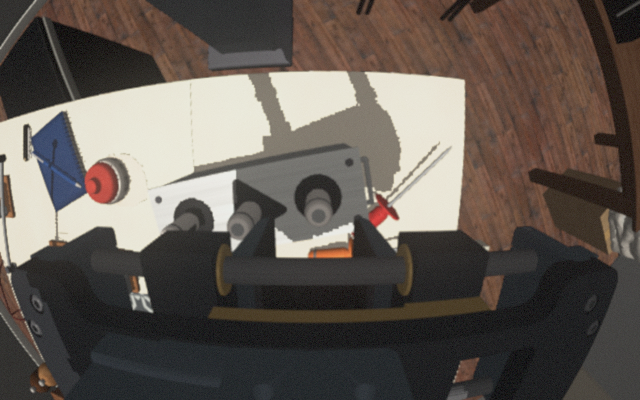

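The wrist view shows R1's handle top near (319,213) between the fingers, within about 3 mm of the prediction. I'll descend and grip.

Call:
{"fn": "step_arm", "kwargs": {
  "plan": [
    {"tx": 0,"ty": 0.0025,"tz": 0.025,"wx": 0,"wy": 0,"wz": 0},
    {"tx": 0,"ty": 0,"tz": 0.035,"wx": 0,"wy": 0,"wz": 0},
    {"tx": 0,"ty": 0,"tz": 0.03,"wx": 0,"wy": 0,"wz": 0},
    {"tx": 0,"ty": 0,"tz": 0.012,"wx": 0,"wy": 0,"wz": 0},
    {"tx": 0,"ty": 0,"tz": 0,"wx": 0,"wy": 0,"wz": 0}
  ]
}}

```text
time: 2.0
ee_pos: [496.9, 277.2, 160.2]
tool_rot: [-0.0, 1.0, -0.0, -0.001]
wrist_force: [0.1, 0.0, 1.0]
finger_gap: 0.5
grasp_force: 0.0
```

Call:
{"fn": "step_arm", "kwargs": {
  "plan": [
    {"tx": 0,"ty": 0,"tz": 0,"wx": 0,"wy": 0,"wz": 0},
    {"tx": 0,"ty": 0,"tz": 0,"wx": 0,"wy": 0,"wz": 0},
    {"tx": 0,"ty": 0,"tz": 0,"wx": 0,"wy": 0,"wz": 0},
    {"tx": 0,"ty": 0,"tz": 0,"wx": 0,"wy": 0,"wz": 0}
  ],
  "grip": -1
}}

```text
time: 2.4
ee_pos: [498.4, 277.1, 162.0]
tool_rot: [-0.0, 1.0, 0.0, 0.001]
wrist_force: [-0.5, -0.7, 7.6]
finger_gap: 0.236
grasp_force: 30.0
```

Call:
{"fn": "step_arm", "kwargs": {
  "plan": [
    {"tx": 0,"ty": 0,"tz": -0.015,"wx": 0,"wy": 0,"wz": 0},
    {"tx": 0,"ty": 0,"tz": -0.03,"wx": 0,"wy": 0,"wz": 0},
    {"tx": 0,"ty": 0,"tz": -0.04,"wx": 0,"wy": 0,"wz": 0},
    {"tx": 0,"ty": 0,"tz": -0.04,"wx": 0,"wy": 0,"wz": 0},
    {"tx": 0,"ty": 0,"tz": -0.03,"wx": 0,"wy": 0,"wz": 0},
    {"tx": 0,"ty": 0,"tz": -0.015,"wx": 0,"wy": 0,"wz": 0},
    {"tx": 0,"ty": 0,"tz": 0,"wx": 0,"wy": 0,"wz": 0}
  ]
}}

```text
time: 3.1
ee_pos: [498.6, 277.2, 333.6]
tool_rot: [0.0, 1.0, 0.001, 0.002]
wrist_force: [-1.0, 0.5, -1.0]
finger_gap: 0.233
grasp_force: 30.0
```

Call:
{"fn": "step_arm", "kwargs": {
  "plan": [
    {"tx": -0.005,"ty": -0.015,"tz": 0,"wx": 0,"wy": 0,"wz": 0},
    {"tx": -0.01,"ty": -0.032,"tz": 0,"wx": 0,"wy": 0,"wz": 0},
    {"tx": -0.014,"ty": -0.045,"tz": 0,"wx": 0,"wy": 0,"wz": 0},
    {"tx": -0.014,"ty": -0.045,"tz": 0,"wx": 0,"wy": 0,"wz": 0},
    {"tx": -0.014,"ty": -0.045,"tz": 0,"wx": 0,"wy": 0,"wz": 0},
    {"tx": -0.014,"ty": -0.045,"tz": 0,"wx": 0,"wy": 0,"wz": 0},
    {"tx": -0.013,"ty": -0.045,"tz": 0,"wx": 0,"wy": 0,"wz": 0},
    {"tx": -0.008,"ty": -0.045,"tz": 0,"wx": 0,"wy": 0,"wz": 0},
    {"tx": -0.005,"ty": -0.029,"tz": 0,"wx": 0,"wy": 0,"wz": 0},
    {"tx": 0,"ty": -0.01,"tz": 0,"wx": 0,"wy": 0,"wz": 0}
  ]
}}

```text
time: 4.1
ee_pos: [594.4, -82.8, 329.2]
tool_rot: [0.001, 1.0, -0.0, -0.001]
wrist_force: [-0.1, 0.7, 0.2]
finger_gap: 0.238
grasp_force: 30.0
```

Call:
{"fn": "step_arm", "kwargs": {
  "plan": [
    {"tx": 0,"ty": 0,"tz": 0.015,"wx": 0,"wy": 0,"wz": 0},
    {"tx": 0,"ty": 0,"tz": 0.03,"wx": 0,"wy": 0,"wz": 0},
    {"tx": 0,"ty": 0,"tz": 0.03,"wx": 0,"wy": 0,"wz": 0},
    {"tx": 0,"ty": 0,"tz": 0.015,"wx": 0,"wy": 0,"wz": 0},
    {"tx": 0,"ty": 0,"tz": 0,"wx": 0,"wy": 0,"wz": 0}
  ]
}}

```text
time: 4.6
ee_pos: [592.9, -78.6, 238.0]
tool_rot: [-0.0, 1.0, 0.001, -0.003]
wrist_force: [-0.2, 0.7, 0.1]
finger_gap: 0.235
grasp_force: 30.0
```

```bash
python3 - <<'E'
from h import *
s=r.observe();print(s["ee_pos"],s["wrist_force"],s["finger_gap"]);c=r.get_calibration("wrist")
w=r.capture("wrist");t=r.capture("top");sc=r.capture("scene")
cv2.imwrite("pics/w2.png",w);cv2.imwrite("pics/t2.png",t);cv2.imwrite("pics/s2.png",sc)
a=cv2.resize(sc[150:280,300:480],(554,400),interpolation=cv2.INTER_CUBIC)
b=cv2.resize(w[120:360,150:520],(617,400)) [:, :]
cv2.imwrite("pics/m2.png",np.hstack([cv2.resize(a,(400,289)),cv2.resize(b,(400,259)).copy() if 0 else cv2.copyMakeBorder(cv2.resize(b,(400,259)),0,30,0,0,cv2.BORDER_CONSTANT)]))
for n,X in (("in3",(665.7,-81.9,130)),("front3",(630,-80,130))): print(n,pix(c,X))
E
```

```text
[592.91052673 -78.64489435 237.97776785] [-0.17363936  0.66364215  0.1167613 ] 0.2350061012301142
in3 [309.1 279.7]
front3 [311.  245.3]
```

View pics/m2.png

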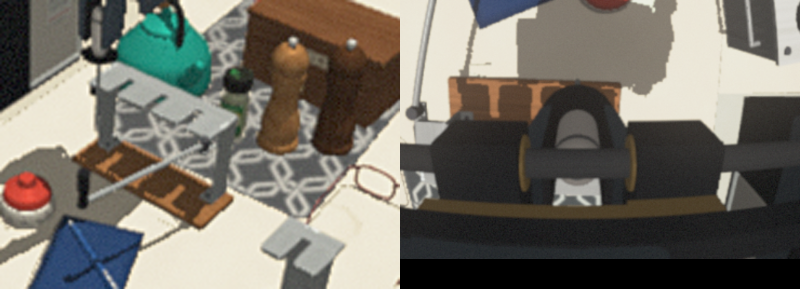

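The probe is still held upright in front of slot 3. I'll descend to just above plate height and check the lateral position against the plate with the scene camera.

Call:
{"fn": "step_arm", "kwargs": {
  "plan": [
    {"tx": 0,"ty": 0,"tz": 0.02,"wx": 0,"wy": 0,"wz": 0},
    {"tx": 0,"ty": 0,"tz": 0.025,"wx": 0,"wy": 0,"wz": 0},
    {"tx": 0,"ty": 0,"tz": 0.015,"wx": 0,"wy": 0,"wz": 0},
    {"tx": 0,"ty": 0,"tz": 0,"wx": 0,"wy": 0,"wz": 0},
    {"tx": 0,"ty": 0,"tz": 0,"wx": 0,"wy": 0,"wz": 0}
  ]
}}

```text
time: 5.25
ee_pos: [595.4, -79.2, 182.1]
tool_rot: [-0.0, 1.0, -0.0, 0.001]
wrist_force: [0.4, -0.2, 0.2]
finger_gap: 0.231
grasp_force: 30.0
```

```bash
python3 - <<'E'
from h import *
print([r.observe()["ee_pos"].round(1).tolist() for _ in range(3)]);c=r.get_calibration("scene")
P=[]
for i in range(3):
    s=r.capture("scene");P.append(r.observe()["ee_pos"])
print(np.round(P,1))
cv2.imwrite("pics/s3.png",s)
cv2.imwrite("pics/m3.png",cv2.resize(s[150:250,310:430],(720,600),interpolation=cv2.INTER_CUBIC))
E
```

```text
[[595.4, -79.2, 182.1], [595.4, -79.2, 182.1], [595.4, -79.2, 182.1]]
[[595.6 -79.3 182.4]
 [595.6 -79.3 182.4]
 [595.6 -79.3 182.3]]
```

View pics/m3.png

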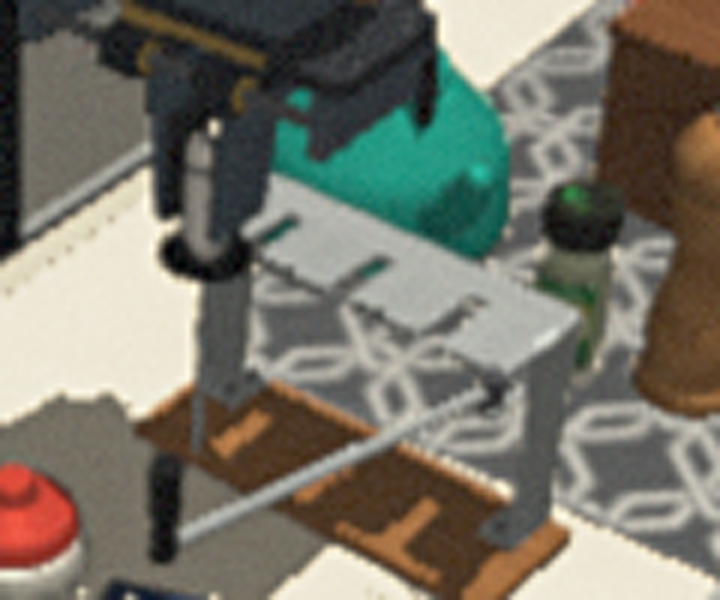

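```bash
python3 - <<'E'
from h import *
c=r.get_calibration("scene")
F=lambda a,b:(310+(a+.5)/6-.5,150+(b+.5)/6-.5)
g=cv2.resize(cv2.imread("pics/s3.png")[150:250,310:430],(720,600),interpolation=cv2.INTER_CUBIC)
m=(g.max(2)<45).astype(np.uint8);m[:235]=0;m[285:]=0;m[:,:150]=0;m[:,260:]=0
ys,xs=np.nonzero(m);print(xs.min(),xs.max(),ys.max())
for z in (140,144): print(z,ray(c,F((xs.min()+xs.max())/2,252),z))
for p in ((295,220),(270,235),(383,262),(355,282),(478,300),(445,325),(580,315)): print(p,ray(c,F(*p),130))
E
```

```text
164 250 281
140 [599.6 -75.6 140. ]
144 [594.8 -79.  144. ]
(295, 220) [660.2 -83.4 130. ]
(270, 235) [642.2 -81.7 130. ]
(383, 262) [ 657.4 -135.3  130. ]
(355, 282) [ 635.5 -134.4  130. ]
(478, 300) [ 659.5 -185.7  130. ]
(445, 325) [ 633.3 -184.6  130. ]
(580, 315) [ 678.9 -227.5  130. ]
```

Call:
{"fn": "step_arm", "kwargs": {
  "plan": [
    {"tx": 0,"ty": -0.0015,"tz": 0.008,"wx": 0,"wy": 0,"wz": 0},
    {"tx": -0.008,"ty": 0,"tz": 0,"wx": 0,"wy": 0,"wz": 0},
    {"tx": -0.008,"ty": 0,"tz": 0,"wx": 0,"wy": 0,"wz": 0},
    {"tx": -0.008,"ty": 0,"tz": 0,"wx": 0,"wy": 0,"wz": 0},
    {"tx": -0.008,"ty": -0.0003,"tz": 0,"wx": 0,"wy": 0,"wz": 0},
    {"tx": -0.008,"ty": -0.0003,"tz": 0,"wx": 0,"wy": 0,"wz": 0}
  ]
}}

```text
time: 6.0
ee_pos: [635.7, -81.2, 172.9]
tool_rot: [-0.0, 1.0, -0.0, 0.0]
wrist_force: [-0.7, -0.2, 0.5]
finger_gap: 0.239
grasp_force: 30.0
```

Call:
{"fn": "step_arm", "kwargs": {
  "plan": [
    {"tx": -0.007,"ty": -0.0003,"tz": 0,"wx": 0,"wy": 0,"wz": 0},
    {"tx": -0.007,"ty": -0.0003,"tz": 0,"wx": 0,"wy": 0,"wz": 0},
    {"tx": -0.005,"ty": 0,"tz": 0,"wx": 0,"wy": 0,"wz": 0},
    {"tx": -0.003,"ty": 0,"tz": 0,"wx": 0,"wy": 0,"wz": 0},
    {"tx": 0,"ty": 0,"tz": 0,"wx": 0,"wy": 0,"wz": 0}
  ]
}}

```text
time: 6.5
ee_pos: [657.1, -81.8, 172.9]
tool_rot: [-0.0, 1.0, -0.0, 0.0]
wrist_force: [-0.3, 0.7, 0.3]
finger_gap: 0.24
grasp_force: 30.0
```

Call:
{"fn": "step_arm", "kwargs": {
  "plan": [
    {"tx": -0.0025,"ty": 0,"tz": 0,"wx": 0,"wy": 0,"wz": 0},
    {"tx": -0.0025,"ty": 0,"tz": 0,"wx": 0,"wy": 0,"wz": 0},
    {"tx": 0,"ty": 0,"tz": 0,"wx": 0,"wy": 0,"wz": 0}
  ]
}}

```text
time: 6.8
ee_pos: [662.1, -81.8, 173.0]
tool_rot: [-0.0, 1.0, -0.0, 0.0]
wrist_force: [-0.1, -0.4, 0.6]
finger_gap: 0.235
grasp_force: 30.0
```

Call:
{"fn": "step_arm", "kwargs": {
  "plan": [
    {"tx": -0.002,"ty": 0,"tz": 0,"wx": 0,"wy": 0,"wz": 0},
    {"tx": -0.001,"ty": 0,"tz": 0,"wx": 0,"wy": 0,"wz": 0},
    {"tx": 0,"ty": 0,"tz": 0,"wx": 0,"wy": 0,"wz": 0}
  ]
}}

```text
time: 7.1
ee_pos: [664.5, -81.8, 172.8]
tool_rot: [-0.0, 1.0, 0.0, -0.0]
wrist_force: [-1.7, 0.9, 1.2]
finger_gap: 0.235
grasp_force: 30.0
```

Call:
{"fn": "step_arm", "kwargs": {
  "plan": [
    {"tx": 0,"ty": 0,"tz": 0.002,"wx": 0,"wy": 0,"wz": 0},
    {"tx": 0,"ty": 0,"tz": 0.0015,"wx": 0,"wy": 0,"wz": 0},
    {"tx": 0,"ty": 0,"tz": 0,"wx": 0,"wy": 0,"wz": 0}
  ]
}}

```text
time: 7.4
ee_pos: [664.6, -81.8, 170.1]
tool_rot: [-0.0, 1.0, -0.0, -0.0]
wrist_force: [-7.2, 1.2, 12.3]
finger_gap: 0.233
grasp_force: 30.0
```

Call:
{"fn": "step_arm", "kwargs": {
  "plan": [
    {"tx": 0.0005,"ty": 0,"tz": -0.001,"wx": 0,"wy": 0,"wz": 0},
    {"tx": 0,"ty": 0,"tz": 0,"wx": 0,"wy": 0,"wz": 0}
  ]
}}

```text
time: 7.6
ee_pos: [664.4, -81.8, 170.4]
tool_rot: [-0.0, 1.0, 0.0, 0.0]
wrist_force: [-1.4, 0.2, 0.4]
finger_gap: 0.232
grasp_force: 30.0
```

Call:
{"fn": "step_arm", "kwargs": {
  "plan": [
    {"tx": 0,"ty": 0,"tz": 0,"wx": 0,"wy": 0,"wz": 0},
    {"tx": 0,"ty": 0,"tz": 0,"wx": 0,"wy": 0,"wz": 0},
    {"tx": 0,"ty": 0,"tz": 0,"wx": 0,"wy": 0,"wz": 0},
    {"tx": 0,"ty": 0,"tz": -0.02,"wx": 0,"wy": 0,"wz": 0},
    {"tx": 0,"ty": 0,"tz": -0.035,"wx": 0,"wy": 0,"wz": 0},
    {"tx": 0,"ty": 0,"tz": -0.035,"wx": 0,"wy": 0,"wz": 0}
  ],
  "grip": 0
}}

```text
time: 8.2
ee_pos: [664.1, -81.7, 261.1]
tool_rot: [-0.0, 1.0, 0.0, -0.001]
wrist_force: [0.1, -1.1, -0.2]
finger_gap: 0.5
grasp_force: 0.0
```

```bash
python3 - <<'E'
from h import *
s=r.capture("scene");w=r.capture("wrist");cv2.imwrite("pics/w4.png",w)
a=cv2.resize(s[150:250,310:430],(480,400),interpolation=cv2.INTER_CUBIC)
print(r.observe()["ee_pos"])
cv2.imwrite("pics/m4.png",np.hstack([a,w[0:400,160:480]]))
E
```

```text
[666.53678963 -82.25265488 265.5600499 ]
```

View pics/m4.png

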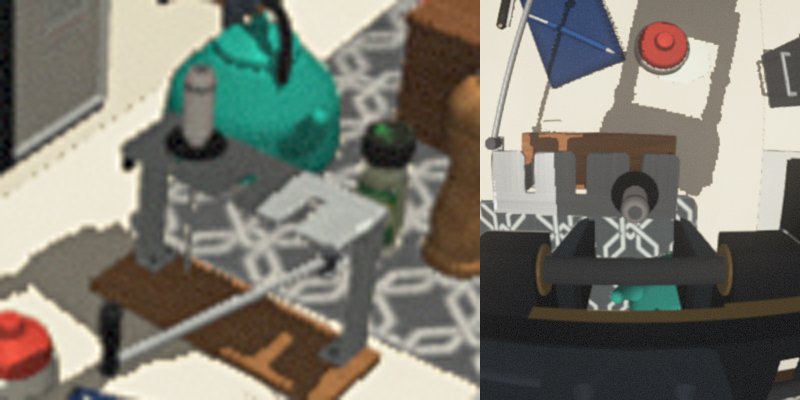

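R1 hangs upright at the inner end of slot 3. R2 is next.

Call:
{"fn": "step_arm", "kwargs": {
  "plan": [
    {"tx": 0.01,"ty": 0.01,"tz": -0.01,"wx": 0,"wy": 0,"wz": 0},
    {"tx": 0.025,"ty": 0.03,"tz": 0,"wx": 0,"wy": 0,"wz": 0},
    {"tx": 0.026,"ty": 0.042,"tz": 0,"wx": 0,"wy": 0,"wz": 0},
    {"tx": 0.026,"ty": 0.042,"tz": 0,"wx": 0,"wy": 0,"wz": 0},
    {"tx": 0.026,"ty": 0.042,"tz": 0,"wx": 0,"wy": 0,"wz": 0},
    {"tx": 0.02,"ty": 0.04,"tz": 0,"wx": 0,"wy": 0,"wz": 0},
    {"tx": 0.0097,"ty": 0.018,"tz": 0.01,"wx": 0,"wy": 0,"wz": 0},
    {"tx": 0,"ty": 0.005,"tz": 0.005,"wx": 0,"wy": 0,"wz": 0},
    {"tx": 0,"ty": 0,"tz": 0,"wx": 0,"wy": 0,"wz": 0},
    {"tx": 0,"ty": 0,"tz": 0,"wx": 0,"wy": 0,"wz": 0}
  ]
}}

```text
time: 9.3
ee_pos: [521.9, 146.5, 255.3]
tool_rot: [0.0, 1.0, -0.0, -0.0]
wrist_force: [0.8, -1.5, 0.5]
finger_gap: 0.501
grasp_force: 0.0
```

```bash
python3 - <<'E'
from h import *
c=r.get_calibration("wrist");w=r.capture("wrist");cv2.imwrite("pics/w5.png",w);print(r.observe()["ee_pos"])
p=pix(c,(522,147,185));q=pix(c,(522,147,124));print(p,q)
# centre of tag+handle blob columns: print dark span near tag row above handle and handle span
g=cv2.cvtColor(w,cv2.COLOR_BGR2GRAY)
for v in range(int(q[1])-16,int(p[1])+14,4): print(v,g[v,270:366:4].tolist())
E
```

```text
[522.13914198 146.29693288 255.44462416]
[313.2 218. ] [313.3 199. ]
183 [115, 111, 115, 111, 114, 114, 95, 49, 42, 43, 43, 45, 50, 42, 38, 41, 102, 106, 105, 109, 110, 107, 106, 44]
187 [111, 113, 110, 114, 111, 112, 45, 49, 49, 40, 42, 46, 38, 39, 35, 36, 63, 110, 106, 111, 110, 110, 113, 44]
191 [114, 111, 111, 111, 106, 86, 53, 50, 45, 55, 87, 94, 84, 45, 37, 43, 39, 106, 108, 110, 107, 106, 109, 47]
195 [112, 111, 112, 111, 113, 64, 46, 40, 53, 93, 97, 92, 95, 91, 40, 43, 46, 106, 110, 109, 108, 110, 110, 41]
199 [111, 113, 113, 114, 113, 65, 49, 47, 82, 91, 77, 74, 81, 90, 52, 45, 38, 94, 107, 108, 106, 106, 106, 45]
203 [113, 113, 115, 111, 111, 80, 48, 47, 79, 92, 105, 105, 102, 81, 60, 47, 39, 100, 105, 100, 106, 105, 104, 38]
207 [111, 113, 113, 109, 115, 103, 48, 48, 90, 115, 125, 126, 121, 105, 70, 46, 39, 104, 106, 105, 110, 110, 109, 38]
211 [111, 109, 108, 108, 108, 105, 72, 45, 108, 126, 106, 95, 121, 119, 90, 38, 96, 108, 105, 104, 106, 108, 106, 40]
215 [110, 107, 107, 106, 108, 107, 108, 64, 117, 114, 91, 92, 89, 125, 92, 78, 112, 104, 107, 107, 107, 106, 105, 47]
219 [83, 90, 114, 113, 109, 108, 105, 106, 112, 112, 88, 88, 86, 121, 97, 108, 102, 106, 104, 102, 106, 90, 72, 52]
223 [51, 67, 108, 110, 109, 110, 108, 109, 103, 125, 101, 94, 117, 114, 108, 100, 106, 105, 108, 107, 144, 56, 38, 50]
227 [51, 69, 110, 100, 106, 107, 104, 106, 106, 105, 109, 129, 153, 150, 150, 150, 151, 153, 160, 222, 221, 101, 45, 45]
231 [52, 84, 102, 59, 65, 105, 107, 197, 226, 227, 227, 223, 222, 222, 222, 224, 224, 225, 226, 227, 228, 82, 41, 45]
```

Centred within 1 mm. Descending and gripping.

Call:
{"fn": "step_arm", "kwargs": {
  "plan": [
    {"tx": 0,"ty": 0.0005,"tz": 0.02,"wx": 0,"wy": 0,"wz": 0},
    {"tx": 0,"ty": 0,"tz": 0.035,"wx": 0,"wy": 0,"wz": 0},
    {"tx": 0,"ty": 0,"tz": 0.03,"wx": 0,"wy": 0,"wz": 0},
    {"tx": 0,"ty": 0,"tz": 0.01,"wx": 0,"wy": 0,"wz": 0},
    {"tx": 0,"ty": 0,"tz": 0,"wx": 0,"wy": 0,"wz": 0},
    {"tx": 0,"ty": 0,"tz": 0,"wx": 0,"wy": 0,"wz": 0}
  ]
}}

```text
time: 9.95
ee_pos: [522.5, 147.4, 161.5]
tool_rot: [0.0, 1.0, 0.0, 0.001]
wrist_force: [0.4, 0.6, 0.2]
finger_gap: 0.503
grasp_force: 0.0
```

Call:
{"fn": "step_arm", "kwargs": {
  "plan": [
    {"tx": 0,"ty": 0,"tz": 0,"wx": 0,"wy": 0,"wz": 0},
    {"tx": 0,"ty": 0,"tz": 0,"wx": 0,"wy": 0,"wz": 0},
    {"tx": 0,"ty": 0,"tz": 0,"wx": 0,"wy": 0,"wz": 0},
    {"tx": 0,"ty": 0,"tz": 0,"wx": 0,"wy": 0,"wz": 0}
  ],
  "grip": -1
}}

```text
time: 10.35
ee_pos: [521.9, 147.8, 161.0]
tool_rot: [-0.0, 1.0, 0.0, 0.0]
wrist_force: [-0.9, -0.2, 7.9]
finger_gap: 0.237
grasp_force: 30.0
```

Call:
{"fn": "step_arm", "kwargs": {
  "plan": [
    {"tx": 0,"ty": 0,"tz": -0.015,"wx": 0,"wy": 0,"wz": 0},
    {"tx": 0,"ty": 0,"tz": -0.03,"wx": 0,"wy": 0,"wz": 0},
    {"tx": 0,"ty": 0,"tz": -0.04,"wx": 0,"wy": 0,"wz": 0},
    {"tx": 0,"ty": 0,"tz": -0.04,"wx": 0,"wy": 0,"wz": 0},
    {"tx": 0,"ty": 0,"tz": -0.035,"wx": 0,"wy": 0,"wz": 0},
    {"tx": 0,"ty": 0,"tz": -0.02,"wx": 0,"wy": 0,"wz": 0},
    {"tx": 0,"ty": 0,"tz": 0,"wx": 0,"wy": 0,"wz": 0}
  ]
}}

```text
time: 11.05
ee_pos: [522.7, 147.9, 343.5]
tool_rot: [-0.0, 1.0, 0.0, 0.003]
wrist_force: [0.1, -0.5, -1.7]
finger_gap: 0.233
grasp_force: 30.0
```

Call:
{"fn": "step_arm", "kwargs": {
  "plan": [
    {"tx": -0.004,"ty": -0.015,"tz": 0,"wx": 0,"wy": 0,"wz": 0},
    {"tx": -0.007,"ty": -0.03,"tz": 0,"wx": 0,"wy": 0,"wz": 0},
    {"tx": -0.01,"ty": -0.045,"tz": 0,"wx": 0,"wy": 0,"wz": 0},
    {"tx": -0.01,"ty": -0.045,"tz": 0,"wx": 0,"wy": 0,"wz": 0},
    {"tx": -0.01,"ty": -0.045,"tz": 0,"wx": 0,"wy": 0,"wz": 0},
    {"tx": -0.01,"ty": -0.045,"tz": 0,"wx": 0,"wy": 0,"wz": 0},
    {"tx": -0.01,"ty": -0.045,"tz": 0,"wx": 0,"wy": 0,"wz": 0},
    {"tx": -0.008,"ty": -0.035,"tz": 0,"wx": 0,"wy": 0,"wz": 0},
    {"tx": -0.002,"ty": -0.02,"tz": 0,"wx": 0,"wy": 0,"wz": 0},
    {"tx": 0,"ty": -0.006,"tz": 0,"wx": 0,"wy": 0,"wz": 0}
  ]
}}

```text
time: 12.05
ee_pos: [592.1, -185.5, 338.9]
tool_rot: [0.001, 1.0, 0.0, -0.001]
wrist_force: [-0.3, 0.6, -0.2]
finger_gap: 0.234
grasp_force: 30.0
```

Call:
{"fn": "step_arm", "kwargs": {
  "plan": [
    {"tx": 0,"ty": 0,"tz": 0,"wx": 0,"wy": 0,"wz": 0},
    {"tx": 0,"ty": 0,"tz": 0.02,"wx": 0,"wy": 0,"wz": 0},
    {"tx": 0,"ty": 0,"tz": 0.04,"wx": 0,"wy": 0,"wz": 0},
    {"tx": 0,"ty": 0,"tz": 0.04,"wx": 0,"wy": 0,"wz": 0},
    {"tx": 0,"ty": 0,"tz": 0.035,"wx": 0,"wy": 0,"wz": 0},
    {"tx": 0,"ty": 0,"tz": 0.02,"wx": 0,"wy": 0,"wz": 0},
    {"tx": 0,"ty": 0,"tz": 0.01,"wx": 0,"wy": 0,"wz": 0},
    {"tx": 0,"ty": 0,"tz": 0,"wx": 0,"wy": 0,"wz": 0},
    {"tx": 0,"ty": 0,"tz": 0,"wx": 0,"wy": 0,"wz": 0},
    {"tx": 0,"ty": 0,"tz": 0,"wx": 0,"wy": 0,"wz": 0}
  ]
}}

```text
time: 13.05
ee_pos: [593.4, -183.3, 176.9]
tool_rot: [-0.0, 1.0, -0.0, 0.001]
wrist_force: [-0.0, 0.6, -0.1]
finger_gap: 0.234
grasp_force: 30.0
```

Call:
{"fn": "step_arm", "kwargs": {
  "plan": [
    {"tx": -0.008,"ty": -0.0003,"tz": 0.004,"wx": 0,"wy": 0,"wz": 0},
    {"tx": -0.008,"ty": -0.0003,"tz": 0,"wx": 0,"wy": 0,"wz": 0},
    {"tx": -0.008,"ty": -0.0003,"tz": 0,"wx": 0,"wy": 0,"wz": 0},
    {"tx": -0.008,"ty": -0.0003,"tz": 0,"wx": 0,"wy": 0,"wz": 0},
    {"tx": -0.008,"ty": -0.0003,"tz": 0,"wx": 0,"wy": 0,"wz": 0},
    {"tx": 0,"ty": 0,"tz": 0,"wx": 0,"wy": 0,"wz": 0}
  ]
}}

```text
time: 13.65
ee_pos: [633.8, -184.9, 171.3]
tool_rot: [-0.0, 1.0, -0.0, 0.0]
wrist_force: [-0.2, 0.3, -0.6]
finger_gap: 0.234
grasp_force: 30.0
```

Call:
{"fn": "step_arm", "kwargs": {
  "plan": [
    {"tx": -0.007,"ty": -0.0003,"tz": -0.001,"wx": 0,"wy": 0,"wz": 0},
    {"tx": -0.007,"ty": -0.0002,"tz": 0,"wx": 0,"wy": 0,"wz": 0},
    {"tx": -0.005,"ty": 0,"tz": 0,"wx": 0,"wy": 0,"wz": 0},
    {"tx": -0.002,"ty": 0,"tz": 0,"wx": 0,"wy": 0,"wz": 0},
    {"tx": -0.002,"ty": 0,"tz": 0,"wx": 0,"wy": 0,"wz": 0},
    {"tx": 0,"ty": 0,"tz": 0,"wx": 0,"wy": 0,"wz": 0}
  ]
}}

```text
time: 14.25
ee_pos: [655.7, -185.3, 172.3]
tool_rot: [-0.0, 1.0, 0.0, -0.0]
wrist_force: [-0.8, -0.3, -0.5]
finger_gap: 0.237
grasp_force: 30.0
```

Call:
{"fn": "step_arm", "kwargs": {
  "plan": [
    {"tx": -0.002,"ty": 0,"tz": 0,"wx": 0,"wy": 0,"wz": 0},
    {"tx": -0.001,"ty": 0,"tz": 0,"wx": 0,"wy": 0,"wz": 0},
    {"tx": 0,"ty": 0,"tz": 0,"wx": 0,"wy": 0,"wz": 0}
  ]
}}

```text
time: 14.55
ee_pos: [658.7, -185.3, 172.4]
tool_rot: [-0.0, 1.0, -0.0, 0.0]
wrist_force: [0.3, -1.1, -0.6]
finger_gap: 0.233
grasp_force: 30.0
```

Call:
{"fn": "step_arm", "kwargs": {
  "plan": [
    {"tx": -0.0015,"ty": 0,"tz": 0,"wx": 0,"wy": 0,"wz": 0},
    {"tx": -0.0015,"ty": 0,"tz": 0,"wx": 0,"wy": 0,"wz": 0},
    {"tx": 0,"ty": 0,"tz": 0,"wx": 0,"wy": 0,"wz": 0}
  ]
}}

```text
time: 14.85
ee_pos: [661.4, -185.3, 172.3]
tool_rot: [-0.0, 1.0, 0.0, -0.0]
wrist_force: [-2.7, -0.1, 3.1]
finger_gap: 0.235
grasp_force: 30.0
```

Contact with the inner end. Lowering, then release.

Call:
{"fn": "step_arm", "kwargs": {
  "plan": [
    {"tx": 0.0005,"ty": 0,"tz": 0.0015,"wx": 0,"wy": 0,"wz": 0},
    {"tx": 0,"ty": 0,"tz": 0.001,"wx": 0,"wy": 0,"wz": 0},
    {"tx": 0,"ty": 0,"tz": 0,"wx": 0,"wy": 0,"wz": 0}
  ]
}}

```text
time: 15.15
ee_pos: [661.1, -185.3, 169.7]
tool_rot: [-0.0, 1.0, 0.0, -0.0]
wrist_force: [-1.8, 0.0, -1.6]
finger_gap: 0.228
grasp_force: 30.0
```

Call:
{"fn": "step_arm", "kwargs": {
  "plan": [
    {"tx": 0,"ty": 0,"tz": 0.001,"wx": 0,"wy": 0,"wz": 0},
    {"tx": 0,"ty": 0,"tz": 0,"wx": 0,"wy": 0,"wz": 0}
  ]
}}

```text
time: 15.35
ee_pos: [661.1, -185.3, 169.1]
tool_rot: [-0.0, 1.0, -0.0, 0.0]
wrist_force: [-2.7, 0.2, 2.7]
finger_gap: 0.235
grasp_force: 30.0
```

Call:
{"fn": "step_arm", "kwargs": {
  "plan": [
    {"tx": 0,"ty": 0,"tz": 0,"wx": 0,"wy": 0,"wz": 0},
    {"tx": 0,"ty": 0,"tz": 0,"wx": 0,"wy": 0,"wz": 0},
    {"tx": 0,"ty": 0,"tz": 0,"wx": 0,"wy": 0,"wz": 0},
    {"tx": 0,"ty": 0,"tz": -0.02,"wx": 0,"wy": 0,"wz": 0},
    {"tx": 0,"ty": 0,"tz": -0.035,"wx": 0,"wy": 0,"wz": 0},
    {"tx": 0,"ty": 0,"tz": -0.03,"wx": 0,"wy": 0,"wz": 0},
    {"tx": 0,"ty": 0,"tz": -0.01,"wx": 0,"wy": 0,"wz": 0}
  ],
  "grip": 0
}}

```text
time: 16.05
ee_pos: [662.4, -185.7, 267.4]
tool_rot: [-0.0, 1.0, -0.001, 0.002]
wrist_force: [-0.4, 0.0, -0.4]
finger_gap: 0.5
grasp_force: 0.0
```

```bash
python3 - <<'E'
from h import *
c=r.get_calibration("scene");s=r.capture("scene");cv2.imwrite("pics/s6.png",s)
print(r.observe()["ee_pos"])
k=6;g=cv2.resize(s[215:255,320:360],None,fx=k,fy=k,interpolation=cv2.INTER_CUBIC)
m=(g.max(2)<60).astype(np.uint8)
n,l,st,ce=cv2.connectedComponentsWithStats(m)
f=lambda u,v:(320+(u+.5)/k-.5,215+(v+.5)/k-.5)
for i in range(1,n):
    if st[i][4]>300:
        x,y,w,h,a=st[i];print(st[i],ce[i],"mid@158",ray(c,f(*ce[i]),158))
h=r.get_calibration("top");F=lambda a,b:(320+(a+.5)/5.3-.5,155+(b+.5)/5.3-.5)
print(ray(h,F(320,467),171))
a=cv2.resize(s[130:300,300:480],(635,600),interpolation=cv2.INTER_CUBIC)
cv2.imwrite("pics/m6.png",a)
E
```

```text
[ 662.37315143 -185.70562954  267.49462752]
[  90   63   32  108 2341] [105.65484836 114.30841521] mid@158 [ 425.1 -183.5  158. ]
[ 438.1 -173.9  171. ]
```

```bash
python3 - <<'E'
from h import *
c=r.get_calibration("scene");k=6
f=lambda u,v:(320+(u+.5)/k-.5,215+(v+.5)/k-.5)
print(ray(c,f(106,72),171))
E
```

```text
[ 433.4 -177.   171. ]
```

View pics/m6.png

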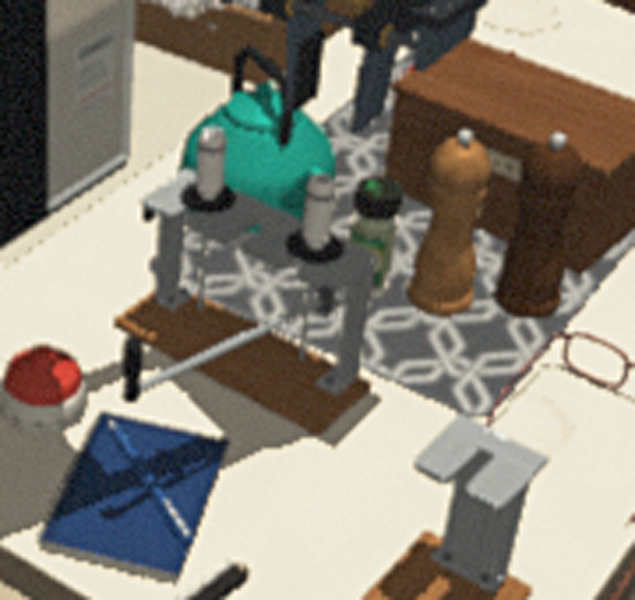

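Both round probes hang upright at the inner ends of slots 3 and 1. The knob is near (436,-175), so the gate is next.

Call:
{"fn": "step_arm", "kwargs": {
  "plan": [
    {"tx": 0.015,"ty": 0,"tz": 0,"wx": 0,"wy": 0,"wz": 0},
    {"tx": 0.035,"ty": 0.002,"tz": 0,"wx": 0,"wy": 0,"wz": 0},
    {"tx": 0.045,"ty": 0.002,"tz": 0,"wx": 0,"wy": 0,"wz": 0},
    {"tx": 0.045,"ty": 0.002,"tz": 0,"wx": 0,"wy": 0,"wz": 0},
    {"tx": 0.04,"ty": 0.002,"tz": 0,"wx": 0,"wy": 0,"wz": 0},
    {"tx": 0.03,"ty": 0.0026,"tz": 0,"wx": 0,"wy": 0,"wz": 0},
    {"tx": 0.0155,"ty": 0,"tz": 0,"wx": 0,"wy": 0,"wz": 0},
    {"tx": 0,"ty": 0,"tz": 0.015,"wx": 0,"wy": 0,"wz": 0},
    {"tx": 0,"ty": 0,"tz": 0.015,"wx": 0,"wy": 0,"wz": 0},
    {"tx": 0,"ty": 0,"tz": 0,"wx": 0,"wy": 0,"wz": 0}
  ]
}}

```text
time: 17.1
ee_pos: [434.3, -174.1, 231.8]
tool_rot: [0.0, 1.0, 0.001, -0.002]
wrist_force: [0.2, 1.3, 0.3]
finger_gap: 0.504
grasp_force: 0.0
```

```bash
python3 - <<'E'
from h import *
c=r.get_calibration("wrist");w=r.capture("wrist");cv2.imwrite("pics/w7.png",w);print(r.observe()["ee_pos"])
p=pix(c,(436,-174.7,171));print(p,pix(c,(436,-164.7,171)),pix(c,(446,-174.7,171)))
g=w.max(2)
for v in range(int(p[1])-20,int(p[1])+24,4): print(v,g[v,270:360:4].tolist())
E
```

```text
[ 434.90169129 -174.33147134  232.85592411]
[311.4 224.1] [325.1 224.1] [311.4 236.9]
204 [236, 147, 107, 112, 119, 121, 111, 146, 158, 38, 42, 46, 113, 113, 117, 114, 113, 69, 62, 61, 61, 62, 66]
208 [235, 229, 99, 113, 123, 119, 119, 117, 109, 42, 43, 38, 87, 110, 116, 113, 115, 115, 109, 70, 62, 87, 60]
212 [236, 235, 120, 105, 115, 117, 120, 121, 63, 41, 43, 42, 92, 111, 95, 109, 115, 114, 108, 115, 115, 62, 62]
216 [233, 236, 219, 100, 107, 117, 116, 119, 41, 44, 48, 46, 62, 150, 154, 119, 89, 105, 114, 112, 114, 70, 65]
220 [95, 158, 235, 105, 105, 113, 116, 113, 45, 43, 41, 44, 58, 113, 113, 147, 150, 96, 100, 111, 116, 63, 35]
224 [55, 146, 235, 166, 101, 109, 116, 115, 42, 43, 45, 42, 61, 115, 114, 110, 114, 149, 145, 102, 93, 54, 40]
228 [51, 132, 236, 235, 95, 107, 113, 113, 67, 36, 41, 45, 107, 113, 113, 114, 115, 115, 116, 147, 142, 45, 42]
232 [52, 105, 235, 236, 122, 100, 109, 93, 92, 80, 87, 110, 112, 113, 113, 115, 116, 114, 112, 117, 113, 49, 38]
236 [53, 98, 235, 234, 231, 98, 103, 116, 188, 106, 114, 115, 116, 113, 112, 116, 113, 117, 112, 115, 119, 46, 42]
240 [51, 75, 236, 236, 235, 107, 103, 134, 178, 107, 113, 112, 113, 114, 112, 110, 114, 112, 116, 113, 114, 37, 41]
244 [46, 73, 235, 235, 234, 224, 100, 162, 161, 112, 113, 117, 114, 110, 114, 111, 115, 109, 111, 110, 106, 46, 33]
```

Call:
{"fn": "step_arm", "kwargs": {
  "plan": [
    {"tx": 0.001,"ty": -0.0005,"tz": 0.015,"wx": 0,"wy": 0,"wz": 0},
    {"tx": 0,"ty": 0,"tz": 0.025,"wx": 0,"wy": 0,"wz": 0},
    {"tx": 0,"ty": 0,"tz": 0.022,"wx": 0,"wy": 0,"wz": 0},
    {"tx": 0,"ty": 0,"tz": 0.01,"wx": 0,"wy": 0,"wz": 0},
    {"tx": 0,"ty": 0,"tz": 0,"wx": 0,"wy": 0,"wz": 0},
    {"tx": 0,"ty": 0,"tz": 0,"wx": 0,"wy": 0,"wz": 0}
  ]
}}

```text
time: 17.75
ee_pos: [435.1, -175.4, 162.6]
tool_rot: [-0.0, 1.0, -0.0, 0.0]
wrist_force: [-0.3, 0.1, 0.4]
finger_gap: 0.5
grasp_force: 0.0
```

Call:
{"fn": "step_arm", "kwargs": {
  "plan": [
    {"tx": 0,"ty": 0,"tz": 0,"wx": 0,"wy": 0,"wz": 0},
    {"tx": 0,"ty": 0,"tz": 0,"wx": 0,"wy": 0,"wz": 0},
    {"tx": 0,"ty": 0,"tz": 0,"wx": 0,"wy": 0,"wz": 0},
    {"tx": 0,"ty": 0,"tz": 0,"wx": 0,"wy": 0,"wz": 0},
    {"tx": 0,"ty": 0,"tz": 0,"wx": 0,"wy": 0,"wz": 0}
  ],
  "grip": -1
}}

```text
time: 18.25
ee_pos: [434.8, -175.3, 162.1]
tool_rot: [-0.0, 1.0, -0.0, 0.0]
wrist_force: [0.3, -0.7, 2.8]
finger_gap: 0.148
grasp_force: 30.0
```

```bash
python3 - <<'E'
import numpy as np
H=np.array([611,-222.5]);k=np.array([435,-175.])
d=k-H;R=np.hypot(*d);a=np.degrees(np.arctan2(d[1],d[0]));print(R,a)
R=182
A=np.r_[a,np.linspace(a-2,86.5,19)];P=H+R*np.c_[np.cos(np.radians(A)),np.sin(np.radians(A))];P[0]=H+182*d/np.hypot(*d)
print(np.c_[A,P].round(1)[[0,10,19]]);D=np.diff(P,axis=0)
print((np.c_[-D[:,0],D[:,1]]/1000).round(4).tolist())
E
```

```text
182.29714753665237 164.89649354222186
[[ 164.9  435.3 -175.1]
 [ 124.7  507.4  -72.9]
 [  86.5  622.1  -40.8]]
[[-0.0018, 0.0061], [-0.0044, 0.0127], [-0.0054, 0.0124], [-0.0063, 0.0119], [-0.0071, 0.0114], [-0.008, 0.0109], [-0.0087, 0.0103], [-0.0095, 0.0096], [-0.0102, 0.0089], [-0.0108, 0.0081], [-0.0114, 0.0073], [-0.0119, 0.0064], [-0.0123, 0.0055], [-0.0127, 0.0046], [-0.013, 0.0036], [-0.0132, 0.0027], [-0.0134, 0.0017], [-0.0135, 0.0007], [-0.0135, -0.0003]]
```

Knob held (gap 13.5 mm). Swinging it along the arc.

Call:
{"fn": "step_arm", "kwargs": {
  "plan": [
    {"tx": -0.0018,"ty": 0.0061,"tz": 0,"wx": 0,"wy": 0,"wz": 0},
    {"tx": -0.0044,"ty": 0.0127,"tz": 0,"wx": 0,"wy": 0,"wz": 0},
    {"tx": -0.0054,"ty": 0.0124,"tz": 0,"wx": 0,"wy": 0,"wz": 0},
    {"tx": -0.0063,"ty": 0.0119,"tz": 0,"wx": 0,"wy": 0,"wz": 0},
    {"tx": -0.0071,"ty": 0.0114,"tz": 0,"wx": 0,"wy": 0,"wz": 0},
    {"tx": -0.008,"ty": 0.0109,"tz": 0,"wx": 0,"wy": 0,"wz": 0},
    {"tx": -0.0087,"ty": 0.0103,"tz": 0,"wx": 0,"wy": 0,"wz": 0},
    {"tx": -0.0095,"ty": 0.0096,"tz": 0,"wx": 0,"wy": 0,"wz": 0},
    {"tx": -0.0102,"ty": 0.0089,"tz": 0,"wx": 0,"wy": 0,"wz": 0}
  ]
}}

```text
time: 19.15
ee_pos: [496.9, -80.2, 161.9]
tool_rot: [-0.0, 1.0, -0.0, -0.0]
wrist_force: [1.0, -4.4, 3.6]
finger_gap: 0.143
grasp_force: 30.0
```

Call:
{"fn": "step_arm", "kwargs": {
  "plan": [
    {"tx": -0.0108,"ty": 0.0081,"tz": 0,"wx": 0,"wy": 0,"wz": 0},
    {"tx": -0.0114,"ty": 0.0073,"tz": 0,"wx": 0,"wy": 0,"wz": 0},
    {"tx": -0.0119,"ty": 0.0064,"tz": 0,"wx": 0,"wy": 0,"wz": 0},
    {"tx": -0.0123,"ty": 0.0055,"tz": 0,"wx": 0,"wy": 0,"wz": 0},
    {"tx": -0.0127,"ty": 0.0046,"tz": 0,"wx": 0,"wy": 0,"wz": 0},
    {"tx": -0.013,"ty": 0.0036,"tz": 0,"wx": 0,"wy": 0,"wz": 0},
    {"tx": -0.0132,"ty": 0.0027,"tz": 0,"wx": 0,"wy": 0,"wz": 0},
    {"tx": -0.0134,"ty": 0.0017,"tz": 0,"wx": 0,"wy": 0,"wz": 0},
    {"tx": 0,"ty": 0,"tz": 0,"wx": 0,"wy": 0,"wz": 0}
  ]
}}

```text
time: 20.05
ee_pos: [597.0, -42.4, 161.8]
tool_rot: [-0.0, 1.0, -0.001, 0.001]
wrist_force: [-0.0, -15.8, 5.5]
finger_gap: 0.142
grasp_force: 30.0
```

Call:
{"fn": "step_arm", "kwargs": {
  "plan": [
    {"tx": -0.006,"ty": -0.002,"tz": 0,"wx": 0,"wy": 0,"wz": 0},
    {"tx": -0.006,"ty": 0,"tz": 0,"wx": 0,"wy": 0,"wz": 0},
    {"tx": -0.002,"ty": 0,"tz": 0,"wx": 0,"wy": 0,"wz": 0},
    {"tx": 0,"ty": 0,"tz": 0,"wx": 0,"wy": 0,"wz": 0}
  ]
}}

```text
time: 20.45
ee_pos: [609.4, -42.6, 161.8]
tool_rot: [0.0, 1.0, 0.0, -0.0]
wrist_force: [-1.3, 1.0, 6.4]
finger_gap: 0.148
grasp_force: 30.0
```

Call:
{"fn": "step_arm", "kwargs": {
  "plan": [
    {"tx": -0.003,"ty": 0,"tz": 0,"wx": 0,"wy": 0,"wz": 0},
    {"tx": -0.002,"ty": 0,"tz": 0,"wx": 0,"wy": 0,"wz": 0},
    {"tx": 0,"ty": 0,"tz": 0,"wx": 0,"wy": 0,"wz": 0}
  ]
}}

```text
time: 20.75
ee_pos: [611.8, -42.6, 161.6]
tool_rot: [-0.0, 1.0, 0.0, -0.003]
wrist_force: [-16.3, -0.7, 15.8]
finger_gap: 0.146
grasp_force: 30.0
```

Call:
{"fn": "step_arm", "kwargs": {
  "plan": [
    {"tx": 0.001,"ty": 0,"tz": 0,"wx": 0,"wy": 0,"wz": 0},
    {"tx": 0,"ty": 0,"tz": 0,"wx": 0,"wy": 0,"wz": 0}
  ]
}}

```text
time: 20.95
ee_pos: [611.6, -42.5, 161.7]
tool_rot: [-0.0, 1.0, 0.0, -0.002]
wrist_force: [-10.1, -0.2, 11.6]
finger_gap: 0.143
grasp_force: 30.0
```

Call:
{"fn": "step_arm", "kwargs": {
  "plan": [
    {"tx": 0,"ty": 0,"tz": 0,"wx": 0,"wy": 0,"wz": 0},
    {"tx": 0,"ty": 0,"tz": 0,"wx": 0,"wy": 0,"wz": 0},
    {"tx": 0,"ty": 0,"tz": 0,"wx": 0,"wy": 0,"wz": 0},
    {"tx": 0,"ty": 0,"tz": 0,"wx": 0,"wy": 0,"wz": 0},
    {"tx": 0,"ty": 0,"tz": -0.02,"wx": 0,"wy": 0,"wz": 0},
    {"tx": 0,"ty": 0,"tz": -0.035,"wx": 0,"wy": 0,"wz": 0},
    {"tx": 0,"ty": 0,"tz": -0.035,"wx": 0,"wy": 0,"wz": 0},
    {"tx": 0,"ty": 0,"tz": -0.01,"wx": 0,"wy": 0,"wz": 0},
    {"tx": 0,"ty": 0,"tz": 0,"wx": 0,"wy": 0,"wz": 0}
  ],
  "grip": 0
}}

```text
time: 21.85
ee_pos: [613.5, -43.2, 263.4]
tool_rot: [-0.0, 1.0, -0.0, 0.001]
wrist_force: [-0.1, 0.1, -0.4]
finger_gap: 0.502
grasp_force: 0.0
```

Call:
{"fn": "step_arm", "kwargs": {
  "plan": [
    {"tx": 0.008,"ty": 0.014,"tz": 0,"wx": 0,"wy": 0,"wz": 0},
    {"tx": 0.018,"ty": 0.03,"tz": 0,"wx": 0,"wy": 0,"wz": 0},
    {"tx": 0.02,"ty": 0.044,"tz": 0,"wx": 0,"wy": 0,"wz": 0},
    {"tx": 0.02,"ty": 0.044,"tz": 0,"wx": 0,"wy": 0,"wz": 0},
    {"tx": 0.018,"ty": 0.044,"tz": 0,"wx": 0,"wy": 0,"wz": 0},
    {"tx": 0.013,"ty": 0.044,"tz": 0,"wx": 0,"wy": 0,"wz": 0},
    {"tx": 0.006,"ty": 0.022,"tz": 0,"wx": 0,"wy": 0,"wz": 0},
    {"tx": 0,"ty": 0.0098,"tz": 0.005,"wx": 0,"wy": 0,"wz": 0},
    {"tx": 0,"ty": 0,"tz": 0,"wx": 0,"wy": 0,"wz": 0},
    {"tx": 0,"ty": 0,"tz": 0,"wx": 0,"wy": 0,"wz": 0}
  ]
}}

```text
time: 22.85
ee_pos: [509.5, 207.9, 256.0]
tool_rot: [0.0, 1.0, -0.0, -0.001]
wrist_force: [0.1, -0.5, -0.6]
finger_gap: 0.501
grasp_force: 0.0
```

```bash
python3 - <<'E'
from h import *
c=r.get_calibration("wrist");w=r.capture("wrist");s=r.capture("scene");t=r.capture("top")
cv2.imwrite("pics/w8.png",w);cv2.imwrite("pics/s8.png",s);cv2.imwrite("pics/t8.png",t);print(r.observe()["ee_pos"])
p=pix(c,(510.3,209.2,185));q=pix(c,(510.3,209.2,124));print(p,q)
g=w.max(2)
for v in range(int(q[1])-8,int(p[1])+14,4): print(v,g[v,270:366:4].tolist())
# stand slot & gate in top/scene
k=8;G=cv2.resize(t,None,fx=k,fy=k,interpolation=cv2.INTER_CUBIC)
m=np.hstack([cv2.resize(s[170:240,320:400],(400,350),interpolation=cv2.INTER_CUBIC),cv2.resize(s[240:320,390:470],(350,350),interpolation=cv2.INTER_CUBIC)])
m2=np.hstack([cv2.resize(t[150:210,322:402],(400,240),interpolation=cv2.INTER_CUBIC),cv2.copyMakeBorder(cv2.resize(t[195:240,420:470],(266,240),interpolation=cv2.INTER_CUBIC),0,0,0,84,cv2.BORDER_CONSTANT)])
cv2.imwrite("pics/m8.png",np.vstack([m,m2]))
E
```

```text
[510.00765135 207.61678098 256.74047654]
[314.2 218.8] [314.1 199.8]
191 [111, 108, 113, 114, 109, 110, 109, 48, 42, 45, 51, 91, 78, 50, 39, 40, 42, 30, 86, 113, 115, 115, 115, 112]
195 [111, 108, 107, 112, 109, 111, 110, 38, 42, 65, 97, 99, 98, 95, 64, 39, 45, 38, 39, 46, 98, 114, 113, 114]
199 [114, 112, 113, 113, 115, 115, 113, 45, 40, 88, 97, 87, 89, 99, 94, 45, 37, 38, 44, 40, 46, 114, 115, 109]
203 [112, 114, 114, 114, 113, 110, 111, 44, 39, 85, 87, 101, 103, 91, 84, 43, 44, 42, 46, 41, 77, 110, 111, 113]
207 [114, 111, 112, 114, 113, 114, 111, 47, 48, 95, 114, 125, 126, 110, 105, 44, 36, 44, 68, 108, 111, 113, 111, 114]
211 [114, 106, 115, 112, 114, 113, 110, 46, 66, 111, 134, 126, 121, 132, 115, 69, 59, 112, 109, 109, 113, 113, 113, 113]
215 [109, 107, 106, 106, 106, 108, 110, 41, 72, 122, 103, 88, 88, 98, 128, 97, 110, 114, 114, 113, 112, 112, 109, 112]
219 [72, 89, 112, 112, 111, 110, 109, 44, 58, 128, 97, 93, 90, 89, 126, 102, 112, 117, 111, 107, 109, 90, 71, 57]
223 [48, 67, 112, 112, 108, 111, 110, 46, 38, 110, 123, 92, 90, 118, 116, 111, 108, 109, 110, 108, 136, 55, 40, 53]
227 [45, 71, 112, 111, 107, 109, 110, 47, 49, 84, 117, 130, 128, 118, 130, 155, 157, 160, 194, 223, 224, 101, 36, 41]
231 [48, 92, 192, 107, 108, 109, 108, 108, 108, 110, 107, 173, 173, 220, 220, 223, 222, 222, 224, 226, 229, 83, 47, 39]
```

View pics/m8.png

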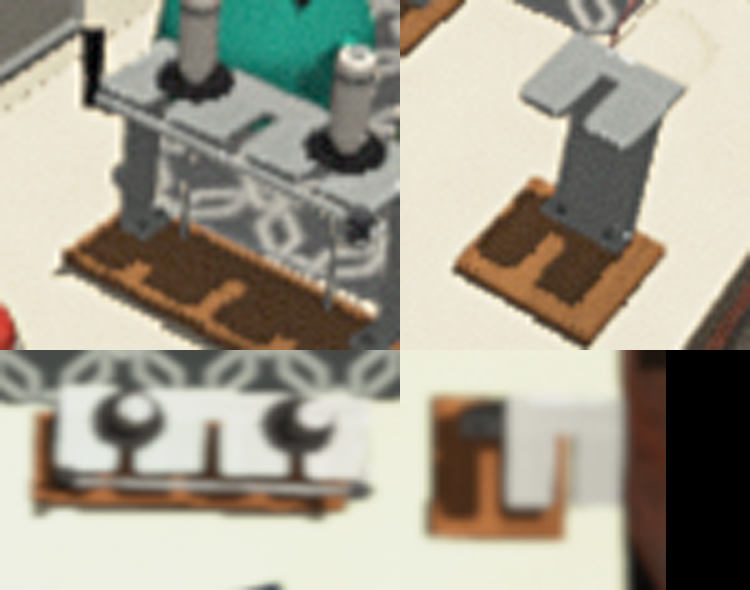

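Gate is shut along the plate front. The stand slot runs from about crop (606,79) to (574,120). I'll compute its line from the scene view and grip the triangle probe.

```bash
python3 - <<'E'
from h import *
c=r.get_calibration("scene");k=350/80
f=lambda u,v:(390+(u-400+.5)/k-.5,240+(v+.5)/k-.5)
for n,p in (("in",(606,79)),("mouth",(574,120)),("FL",(522,93)),("FR",(628,146)),("BR",(685,90)),("BL",(575,37))): print(n,ray(c,f(*p),130))
t=r.get_calibration("top");k2=266/50
F=lambda u,v:(420+(u-400+.5)/k2-.5,195+(v-350+.5)/k2-.5)
for n,p in (("in",(566,435)),("mouth",(557,512)),("FL",(505,508)),("BL",(507,400)),("FR",(617,502)),("BR",(625,400))): print(n,ray(t,F(*p),130))
E
```

```text
in [ 530.5 -393.4  130. ]
mouth [ 491.8 -395.1  130. ]
FL [ 492.6 -364.5  130. ]
FR [ 492.3 -425.1  130. ]
BR [ 549.3 -429.3  130. ]
BL [ 550.1 -365.1  130. ]
in [ 534.5 -395.4  130. ]
mouth [ 490.7 -389.7  130. ]
FL [ 492.8 -360.1  130. ]
BL [ 554.2 -362.   130. ]
FR [ 496.5 -423.9  130. ]
BR [ 554.6 -429.3  130. ]
```

Call:
{"fn": "step_arm", "kwargs": {
  "plan": [
    {"tx": 0,"ty": 0.001,"tz": 0.02,"wx": 0,"wy": 0,"wz": 0},
    {"tx": 0,"ty": 0,"tz": 0.035,"wx": 0,"wy": 0,"wz": 0},
    {"tx": 0,"ty": 0,"tz": 0.03,"wx": 0,"wy": 0,"wz": 0},
    {"tx": 0,"ty": 0,"tz": 0.011,"wx": 0,"wy": 0,"wz": 0},
    {"tx": 0,"ty": 0,"tz": 0,"wx": 0,"wy": 0,"wz": 0},
    {"tx": 0,"ty": 0,"tz": 0,"wx": 0,"wy": 0,"wz": 0}
  ]
}}

```text
time: 23.6
ee_pos: [510.5, 209.5, 162.0]
tool_rot: [0.0, 1.0, 0.0, 0.001]
wrist_force: [1.1, 0.1, 0.4]
finger_gap: 0.498
grasp_force: 0.0
```

Call:
{"fn": "step_arm", "kwargs": {
  "plan": [
    {"tx": 0,"ty": 0,"tz": 0,"wx": 0,"wy": 0,"wz": 0},
    {"tx": 0,"ty": 0,"tz": 0,"wx": 0,"wy": 0,"wz": 0},
    {"tx": 0,"ty": 0,"tz": 0,"wx": 0,"wy": 0,"wz": 0},
    {"tx": 0,"ty": 0,"tz": 0,"wx": 0,"wy": 0,"wz": 0}
  ],
  "grip": -1
}}

```text
time: 24.0
ee_pos: [510.0, 209.8, 161.5]
tool_rot: [-0.0, 1.0, 0.0, 0.0]
wrist_force: [-1.3, -1.1, 6.9]
finger_gap: 0.235
grasp_force: 30.0
```

Call:
{"fn": "step_arm", "kwargs": {
  "plan": [
    {"tx": 0,"ty": 0,"tz": -0.015,"wx": 0,"wy": 0,"wz": 0},
    {"tx": 0,"ty": 0,"tz": -0.03,"wx": 0,"wy": 0,"wz": 0},
    {"tx": 0,"ty": 0,"tz": -0.04,"wx": 0,"wy": 0,"wz": 0},
    {"tx": 0,"ty": 0,"tz": -0.04,"wx": 0,"wy": 0,"wz": 0},
    {"tx": 0,"ty": 0,"tz": -0.035,"wx": 0,"wy": 0,"wz": 0},
    {"tx": 0,"ty": 0,"tz": -0.02,"wx": 0,"wy": 0,"wz": 0},
    {"tx": 0,"ty": 0,"tz": 0,"wx": 0,"wy": 0,"wz": 0}
  ]
}}

```text
time: 24.7
ee_pos: [510.7, 210.0, 344.0]
tool_rot: [-0.0, 1.0, 0.001, 0.003]
wrist_force: [-0.1, 0.5, -0.6]
finger_gap: 0.234
grasp_force: 30.0
```

Call:
{"fn": "step_arm", "kwargs": {
  "plan": [
    {"tx": 0,"ty": -0.015,"tz": 0,"wx": 0,"wy": 0,"wz": 0},
    {"tx": 0,"ty": -0.03,"tz": 0,"wx": 0,"wy": 0,"wz": 0},
    {"tx": 0,"ty": -0.045,"tz": 0,"wx": 0,"wy": 0,"wz": 0},
    {"tx": 0,"ty": -0.045,"tz": 0,"wx": 0,"wy": 0,"wz": 0},
    {"tx": 0,"ty": -0.045,"tz": 0,"wx": 0,"wy": 0,"wz": 0},
    {"tx": 0,"ty": -0.045,"tz": 0,"wx": 0,"wy": 0,"wz": 0},
    {"tx": 0,"ty": -0.045,"tz": 0,"wx": 0,"wy": 0,"wz": 0},
    {"tx": 0,"ty": -0.045,"tz": 0,"wx": 0,"wy": 0,"wz": 0},
    {"tx": 0,"ty": -0.045,"tz": 0,"wx": 0,"wy": 0,"wz": 0},
    {"tx": 0,"ty": -0.045,"tz": 0,"wx": 0,"wy": 0,"wz": 0}
  ]
}}

```text
time: 25.7
ee_pos: [508.4, -197.6, 339.6]
tool_rot: [0.0, 1.0, 0.0, -0.001]
wrist_force: [0.3, 0.1, -0.5]
finger_gap: 0.238
grasp_force: 30.0
```

Call:
{"fn": "step_arm", "kwargs": {
  "plan": [
    {"tx": 0,"ty": -0.045,"tz": 0,"wx": 0,"wy": 0,"wz": 0},
    {"tx": -0.01,"ty": -0.045,"tz": 0,"wx": 0,"wy": 0,"wz": 0},
    {"tx": -0.02,"ty": -0.04,"tz": 0,"wx": 0,"wy": 0,"wz": 0},
    {"tx": -0.03,"ty": -0.03,"tz": 0,"wx": 0,"wy": 0,"wz": 0},
    {"tx": -0.03,"ty": -0.025,"tz": 0,"wx": 0,"wy": 0,"wz": 0},
    {"tx": -0.015,"ty": -0.013,"tz": 0,"wx": 0,"wy": 0,"wz": 0},
    {"tx": 0,"ty": 0,"tz": 0,"wx": 0,"wy": 0,"wz": 0},
    {"tx": 0,"ty": 0,"tz": 0,"wx": 0,"wy": 0,"wz": 0}
  ]
}}

```text
time: 26.5
ee_pos: [613.9, -393.6, 339.1]
tool_rot: [0.0, 1.0, 0.001, -0.001]
wrist_force: [0.6, -0.0, 0.3]
finger_gap: 0.235
grasp_force: 30.0
```

```bash
python3 - <<'E'
from h import *
c=r.get_calibration("wrist");w=r.capture("wrist");cv2.imwrite("pics/w9.png",w);print(r.observe()["ee_pos"])
for x in (485,495,505,515,525,532): # sample the picture along world y at the plate height
    Y=np.arange(-430,-357,3.); g=w.max(2).astype(np.float32)
    P=np.array([pix(c,(x,y,130)) for y in Y],np.float32)
    print(x,P[0].astype(int),cv2.remap(g,P[:,:1],P[:,1:],cv2.INTER_LINEAR).ravel().astype(int).tolist())
E
```

```text
[ 613.79581259 -393.19613059  339.84170334]
485 [281  75] [231, 233, 232, 232, 233, 232, 232, 232, 232, 232, 233, 232, 234, 233, 232, 232, 232, 232, 233, 229, 171, 135, 133, 134, 136]
495 [281  84] [232, 218, 187, 217, 217, 216, 218, 218, 219, 223, 199, 171, 177, 189, 168, 107, 106, 101, 105, 107, 104, 107, 102, 110, 166]
505 [281  92] [231, 190, 217, 218, 219, 220, 218, 219, 220, 220, 150, 93, 100, 176, 143, 105, 106, 100, 104, 103, 103, 104, 137, 219, 233]
515 [281 100] [232, 212, 220, 223, 215, 150, 104, 102, 100, 103, 100, 95, 95, 93, 95, 105, 103, 102, 135, 175, 104, 153, 215, 225, 233]
525 [281 109] [233, 224, 202, 104, 102, 101, 99, 103, 102, 103, 96, 91, 98, 92, 96, 105, 110, 106, 100, 103, 106, 102, 101, 122, 173]
532 [281 115] [232, 150, 99, 101, 101, 100, 100, 100, 103, 102, 97, 96, 96, 97, 169, 143, 100, 99, 102, 102, 105, 102, 102, 122, 133]
```

Call:
{"fn": "step_arm", "kwargs": {
  "plan": [
    {"tx": 0.015,"ty": 0,"tz": 0,"wx": 0,"wy": 0,"wz": 0},
    {"tx": 0.035,"ty": 0,"tz": 0,"wx": 0,"wy": 0,"wz": 0},
    {"tx": 0.045,"ty": 0,"tz": 0,"wx": 0,"wy": 0,"wz": 0},
    {"tx": 0.035,"ty": 0,"tz": 0,"wx": 0,"wy": 0,"wz": 0},
    {"tx": 0.018,"ty": 0,"tz": 0,"wx": 0,"wy": 0,"wz": 0},
    {"tx": 0.004,"ty": 0,"tz": 0.02,"wx": 0,"wy": 0,"wz": 0},
    {"tx": 0,"ty": 0,"tz": 0.04,"wx": 0,"wy": 0,"wz": 0},
    {"tx": 0,"ty": 0,"tz": 0.04,"wx": 0,"wy": 0,"wz": 0},
    {"tx": 0,"ty": 0,"tz": 0.035,"wx": 0,"wy": 0,"wz": 0},
    {"tx": 0,"ty": 0,"tz": 0.018,"wx": 0,"wy": 0,"wz": 0}
  ]
}}

```text
time: 27.55
ee_pos: [460.9, -391.5, 185.4]
tool_rot: [-0.0, 1.0, 0.001, -0.001]
wrist_force: [0.6, -1.6, -0.1]
finger_gap: 0.237
grasp_force: 30.0
```

Call:
{"fn": "step_arm", "kwargs": {
  "plan": [
    {"tx": 0,"ty": 0,"tz": 0.01,"wx": 0,"wy": 0,"wz": 0},
    {"tx": 0,"ty": 0,"tz": 0,"wx": 0,"wy": 0,"wz": 0},
    {"tx": 0,"ty": 0,"tz": 0,"wx": 0,"wy": 0,"wz": 0},
    {"tx": 0,"ty": 0,"tz": 0,"wx": 0,"wy": 0,"wz": 0}
  ]
}}

```text
time: 27.95
ee_pos: [463.2, -393.7, 179.3]
tool_rot: [-0.0, 1.0, -0.001, 0.001]
wrist_force: [0.0, 0.4, -0.4]
finger_gap: 0.234
grasp_force: 30.0
```

Call:
{"fn": "step_arm", "kwargs": {
  "plan": [
    {"tx": -0.008,"ty": 0,"tz": 0.006,"wx": 0,"wy": 0,"wz": 0},
    {"tx": -0.008,"ty": 0,"tz": 0,"wx": 0,"wy": 0,"wz": 0},
    {"tx": -0.008,"ty": 0,"tz": 0,"wx": 0,"wy": 0,"wz": 0},
    {"tx": -0.008,"ty": 0,"tz": 0,"wx": 0,"wy": 0,"wz": 0},
    {"tx": -0.008,"ty": 0,"tz": 0,"wx": 0,"wy": 0,"wz": 0},
    {"tx": 0,"ty": 0,"tz": 0,"wx": 0,"wy": 0,"wz": 0}
  ]
}}

```text
time: 28.55
ee_pos: [504.0, -393.3, 171.8]
tool_rot: [-0.0, 1.0, -0.0, 0.0]
wrist_force: [-0.3, 0.4, -0.9]
finger_gap: 0.235
grasp_force: 30.0
```

Call:
{"fn": "step_arm", "kwargs": {
  "plan": [
    {"tx": -0.006,"ty": -0.0001,"tz": 0,"wx": 0,"wy": 0,"wz": 0},
    {"tx": -0.006,"ty": -0.0002,"tz": 0,"wx": 0,"wy": 0,"wz": 0},
    {"tx": -0.005,"ty": -0.0002,"tz": 0,"wx": 0,"wy": 0,"wz": 0},
    {"tx": -0.003,"ty": 0,"tz": 0,"wx": 0,"wy": 0,"wz": 0},
    {"tx": 0,"ty": 0,"tz": 0,"wx": 0,"wy": 0,"wz": 0}
  ]
}}

```text
time: 29.05
ee_pos: [523.1, -393.8, 171.8]
tool_rot: [-0.0, 1.0, -0.0, 0.0]
wrist_force: [0.1, -0.1, -0.9]
finger_gap: 0.235
grasp_force: 30.0
```

Call:
{"fn": "step_arm", "kwargs": {
  "plan": [
    {"tx": -0.003,"ty": 0,"tz": 0,"wx": 0,"wy": 0,"wz": 0},
    {"tx": -0.002,"ty": 0,"tz": 0,"wx": 0,"wy": 0,"wz": 0},
    {"tx": 0,"ty": 0,"tz": 0,"wx": 0,"wy": 0,"wz": 0}
  ]
}}

```text
time: 29.35
ee_pos: [528.0, -393.8, 171.9]
tool_rot: [-0.0, 1.0, -0.0, 0.0]
wrist_force: [0.3, -1.5, -1.3]
finger_gap: 0.237
grasp_force: 30.0
```

Call:
{"fn": "step_arm", "kwargs": {
  "plan": [
    {"tx": -0.002,"ty": 0,"tz": 0,"wx": 0,"wy": 0,"wz": 0},
    {"tx": 0,"ty": 0,"tz": 0,"wx": 0,"wy": 0,"wz": 0}
  ]
}}

```text
time: 29.55
ee_pos: [529.9, -393.8, 171.9]
tool_rot: [-0.0, 1.0, -0.0, 0.0]
wrist_force: [0.3, -0.8, -1.2]
finger_gap: 0.235
grasp_force: 30.0
```

Call:
{"fn": "step_arm", "kwargs": {
  "plan": [
    {"tx": -0.002,"ty": 0,"tz": 0,"wx": 0,"wy": 0,"wz": 0},
    {"tx": -0.0005,"ty": 0,"tz": 0,"wx": 0,"wy": 0,"wz": 0},
    {"tx": 0,"ty": 0,"tz": 0,"wx": 0,"wy": 0,"wz": 0}
  ]
}}

```text
time: 29.85
ee_pos: [532.2, -393.8, 171.9]
tool_rot: [-0.0, 1.0, 0.0, -0.0]
wrist_force: [-1.0, -0.3, 0.0]
finger_gap: 0.236
grasp_force: 30.0
```

Call:
{"fn": "step_arm", "kwargs": {
  "plan": [
    {"tx": -0.001,"ty": 0,"tz": 0,"wx": 0,"wy": 0,"wz": 0},
    {"tx": 0,"ty": 0,"tz": 0,"wx": 0,"wy": 0,"wz": 0}
  ]
}}

```text
time: 30.05
ee_pos: [532.7, -393.8, 171.8]
tool_rot: [-0.0, 1.0, 0.0, -0.001]
wrist_force: [-5.3, -1.0, 1.2]
finger_gap: 0.238
grasp_force: 30.0
```

Inner end reached. Lowering onto the plate.

Call:
{"fn": "step_arm", "kwargs": {
  "plan": [
    {"tx": 0.0008,"ty": 0,"tz": 0.0015,"wx": 0,"wy": 0,"wz": 0},
    {"tx": 0,"ty": 0,"tz": 0.001,"wx": 0,"wy": 0,"wz": 0},
    {"tx": 0,"ty": 0,"tz": 0,"wx": 0,"wy": 0,"wz": 0}
  ]
}}

```text
time: 30.35
ee_pos: [532.3, -393.8, 169.6]
tool_rot: [-0.0, 1.0, -0.0, -0.0]
wrist_force: [-4.3, 0.5, 5.0]
finger_gap: 0.232
grasp_force: 30.0
```

Call:
{"fn": "step_arm", "kwargs": {
  "plan": [
    {"tx": 0,"ty": 0,"tz": 0,"wx": 0,"wy": 0,"wz": 0},
    {"tx": 0,"ty": 0,"tz": 0,"wx": 0,"wy": 0,"wz": 0},
    {"tx": 0,"ty": 0,"tz": 0,"wx": 0,"wy": 0,"wz": 0},
    {"tx": 0,"ty": 0,"tz": -0.02,"wx": 0,"wy": 0,"wz": 0},
    {"tx": 0,"ty": 0,"tz": -0.035,"wx": 0,"wy": 0,"wz": 0},
    {"tx": 0,"ty": 0,"tz": -0.035,"wx": 0,"wy": 0,"wz": 0},
    {"tx": 0,"ty": 0,"tz": -0.035,"wx": 0,"wy": 0,"wz": 0},
    {"tx": 0,"ty": 0,"tz": -0.02,"wx": 0,"wy": 0,"wz": 0},
    {"tx": 0,"ty": 0,"tz": 0,"wx": 0,"wy": 0,"wz": 0},
    {"tx": 0,"ty": 0,"tz": 0,"wx": 0,"wy": 0,"wz": 0}
  ],
  "grip": 0
}}

```text
time: 31.35
ee_pos: [532.5, -393.8, 314.2]
tool_rot: [-0.0, 1.0, -0.0, 0.0]
wrist_force: [0.3, -0.3, 0.1]
finger_gap: 0.5
grasp_force: 0.0
```

```bash
python3 - <<'E'
from h import *
c=r.get_calibration("wrist");w=r.capture("wrist");s=r.capture("scene");cv2.imwrite("pics/s10.png",s);cs=r.get_calibration("scene")
print(r.observe()["ee_pos"],r.observe()["finger_gap"])
g=w.max(2)
for z in (132,193): print(z,pix(c,(532,-394,z)))
q=pix(c,(532,-394,133)).astype(int);p=pix(c,(532,-394,193)).astype(int)
for v in range(min(q[1],p[1])-12,max(q[1],p[1])+16,6): print(v,g[v,264:370:4].tolist())
# scene: upright check of the third handle and unchanged rail vs s8
R,t,K=(np.array(cs[k]) for k in "RtK")
pr=lambda X:(lambda a:(a[:2]/a[2]).round(1))(K@(R@np.array(X)+t))
a,b=pr((532,-394,140)),pr((532,-394,190));print(a,b)
G=s.max(2)
for v in range(int(b[1])-3,int(a[1])+12,4): print(v,G[v,int(a[0])-16:int(a[0])+17:2].tolist())
d=cv2.absdiff(s,cv2.imread("pics/s8.png")).max(2)[170:250,325:400];print("rail change",(d>60).sum())
E
```

```text
[ 532.14731118 -393.48400519  313.1350616 ] 0.49965293282388334
132 [312.7 187.6]
193 [312.5 200.9]
175 [232, 234, 127, 131, 127, 97, 91, 94, 84, 48, 50, 50, 51, 49, 50, 53, 77, 94, 94, 93, 126, 130, 130, 129, 130, 129, 130]
181 [233, 232, 218, 152, 217, 113, 90, 94, 85, 52, 54, 69, 108, 97, 68, 55, 51, 52, 62, 94, 130, 182, 130, 130, 128, 129, 132]
187 [234, 233, 233, 234, 233, 112, 93, 92, 87, 47, 70, 89, 85, 91, 89, 70, 54, 54, 54, 53, 102, 129, 130, 133, 127, 128, 131]
193 [232, 233, 233, 233, 232, 111, 96, 94, 90, 49, 92, 126, 133, 133, 122, 88, 51, 51, 57, 84, 131, 133, 130, 127, 139, 199, 231]
199 [228, 232, 233, 234, 232, 111, 91, 97, 89, 49, 113, 116, 95, 96, 122, 111, 75, 96, 94, 108, 152, 133, 232, 234, 231, 231, 232]
205 [226, 233, 233, 233, 234, 105, 92, 95, 86, 56, 86, 131, 96, 100, 131, 97, 96, 96, 96, 115, 233, 233, 232, 232, 232, 232, 232]
211 [221, 232, 233, 233, 231, 233, 234, 233, 227, 82, 139, 232, 232, 231, 234, 234, 235, 233, 234, 233, 233, 233, 232, 231, 232, 233, 234]
[437.9 254.2] [441.6 237.6]
234 [117, 170, 169, 200, 150, 147, 170, 182, 171, 171, 178, 188, 193, 190, 111, 237, 225]
238 [133, 106, 97, 93, 152, 195, 144, 199, 108, 127, 100, 101, 140, 213, 214, 233, 239]
242 [116, 102, 94, 94, 161, 187, 106, 100, 77, 120, 137, 135, 118, 236, 236, 236, 237]
246 [238, 239, 242, 232, 144, 143, 172, 119, 126, 134, 142, 102, 189, 240, 238, 238, 239]
250 [238, 231, 179, 131, 66, 76, 85, 115, 131, 137, 137, 54, 245, 240, 239, 238, 238]
254 [246, 137, 55, 33, 36, 26, 78, 123, 129, 136, 122, 57, 33, 41, 110, 242, 237]
258 [79, 82, 87, 79, 33, 32, 18, 74, 103, 85, 29, 22, 29, 57, 82, 106, 186]
262 [76, 86, 81, 81, 87, 67, 14, 32, 27, 21, 7, 43, 84, 84, 90, 80, 146]
rail change 0
```

The triangle probe's handle and tag sit where predicted, upright on the stand, and the rail hasn't changed. Handing in.

```bash
python3 -c "
from rig import r
print(r.job_done())"
```

```text
the job is handed in; nothing more can be done
None
```

I handed the job in at about 31 s of the 72 s: both round-tagged probes hang at the inner ends of the rail's outer slots with the gate shut across them, and the triangular-tagged probe hangs on the single stand.

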